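# Rack the primed panels to dry and lock the keeper bar

## Task

Take every primed panel out of the stand and lean them side by side in the drying rack, each with its foot on the rack's base behind the lip and its back resting on the round rail. When all are in, lay the keeper bar across the front so that both of its steel ends sit right down in the slotted posts, then swing both hooks fully closed over its ends. Do not knock over or shift the pail, the tin or the bottle.

Things in the scene. Friction and masses are not known exactly. Their poses are not given: they have to be found in the camera images.
- rack: Fixed drying rack, 210 x 370 mm. Origin: centre of its underside (on the table); z up, y along the rack (to its left), x towards its open front, away from the robot. All rack-frame numbers here are mm. Base board: top at z 15. Panels lean on its round rail, their tops towards -x; at the front stand two slotted steel posts for the keeper bar, each with a hinged hook outside it.
- rail_mid (a point): Middle of the axis of the round rail that panels lean back on: (0, 0, 97) in the rack's frame; radius 8, along y from -137 to 137. A panel resting on it with its lower rear edge on the base board at rack x 34 leans 0.30 rad, top towards -x.
- lip_mid (a point): Middle of the inner (-x) top edge of the lip on the base that stops panels' feet: (53, 0, 27) in the rack's frame; lip 12 high, 10 thick, along y from -131 to 131.
- slot_left (a point): Centre of the floor of the open-topped slot in the left (+y) post: (80, 143, 68) in the rack's frame. Slot 20 wide along rack x, straight to z 90, then flaring to about 40 wide at z 106; the post is 12 thick along y and 44 wide.
- slot_right (a point): Centre of the floor of the slot in the right (-y) post: (80, -143, 68) in the rack's frame; the same shape.
- hook_left (a joint): Angle of the left hook, rad: 0 = closed (arm level, pointing to rack +x over the slot, home in its catch), pi/2 = arm straight up, 2.2 = fully open, leaning back to rack -x. Stiff hinge: it stays where it is left; about 1 N at the end moves it. With the bar home the closed arm clears the bar's stub by 5 mm; a bar that is not home blocks it.
- hook_right (a joint): Angle of the right hook; the same as the left.
- hook_left_hinge (a point): Hinge axis of the left hook (axis along rack y): (42, 168, 92) in the rack's frame. The arm is a flat steel bar 88 long from the hinge, 14 wide along y, 10 thick.
- hook_right_hinge (a point): Hinge axis of the right hook: (42, -168, 92) in the rack's frame; same arm.
- hook_left_tab (a point): Point on the left hook's arm 75 mm from its hinge (13 mm from its free end), mid-thickness: where to push.
- hook_right_tab (a point): The same point on the right hook.
- stand: Fixed wooden stand for panels, 270 x 100 mm, 12 mm thick base, four slots 60 mm apart along its x (at x -90, -30, 30, 90), each between two upright fins 8 thick, 80 wide (along y), up to 57 mm above the table; slots 17 mm wide. Origin: centre of its underside.
- bar_center (a point): Centre of the keeper bar: square wooden bar 24 x 24 x 250 mm along its x, with a round steel stub 14 mm in diameter and 56 mm long at each end (362 mm overall, 0.25 kg). It starts lying on the table (centre 12 mm up). Home in the slots its centre is 75 mm above the table. Either end may be left.
- bar_end0 (a point): Point on the axis of one stub, 150 mm from the bar's centre (-x).
- bar_end1 (a point): Point on the axis of the other stub, 150 mm from the bar's centre (+x).
- panel0_center (a point): Centre of white primed panel 0: 12 mm thick (x), 56 wide (y), 160 tall (z), 0.12 kg; it starts upright in a slot of the stand, its foot 12 mm and its top 172 mm above the table. May be absent. Both faces alike.
- panel1_center (a point): Centre of white primed panel 1: 12 mm thick (x), 56 wide (y), 160 tall (z), 0.12 kg; it starts upright in a slot of the stand, its foot 12 mm and its top 172 mm above the table. May be absent. Both faces alike.
- panel2_center (a point): Centre of white primed panel 2: 12 mm thick (x), 56 wide (y), 160 tall (z), 0.12 kg; it starts upright in a slot of the stand, its foot 12 mm and its top 172 mm above the table. May be absent. Both faces alike.
- panel3_center (a point): Centre of white primed panel 3: 12 mm thick (x), 56 wide (y), 160 tall (z), 0.12 kg; it starts upright in a slot of the stand, its foot 12 mm and its top 172 mm above the table. May be absent. Both faces alike.
- pail: White paint pail with a blue band, 160 mm across, 148 tall, beyond the rack; not part of the job. Origin: centre of its underside.
- thinner_tin: Round tin, 84 mm across, 120 tall; not part of the job. Origin: centre of its underside.
- medium_bottle: White bottle with black cap, 66 mm across, 160 tall; not part of the job. Origin: centre of its underside.
There are look-alikes about, which are no part of the job. Leave any orange look-alike of the part that bears panel1_center alone.

How it is judged:
By the outcome, as a careful person would: the job done as asked, in the order asked, and still so for the second after the job is handed in, with the robot touching nothing.
Of panel0, panel1, panel2, panel3 only 3 to 4 are there at a start; the rules pass over those that are not, and their reading is None.
At some moment in a run one of bar may be knocked a few centimetres aside while the robot is not near it.
Once in a run the grip may slacken for a moment while it holds something.
It also fails if it takes over 210 s, if anything falls off the work surface, if the arm or the gripper's body presses on something with over 40 N, if the wrist force passes 120 N, or if a joint passes its speed limit or range.

## Robot

A 6-joint arm with a two-finger parallel gripper is mounted at the origin on the work surface. World frame = base frame: x ahead of the robot, y to its left, z up, the work surface at z = 0. Lengths are in mm, angles in rad, forces in N, time in s.
With the tool pointing down it reaches from about 350 to 975 mm from the base axis. Payload 7.1 kg.
Tool frame: the origin (TCP) lies between the finger pads; the fingertips stand 19 mm ahead of it and the grasp point (between the pads) is the TCP; z points along the fingers, y is the line along which they close (so a half turn about z gives the same grasp; the last joint's range is limited). The gripper opens to 88 mm and grips with 3 to 60 N. Pads are 20 mm wide; open, the fingers measure 115 mm over their backs; the gripper's body (75 mm by 178 mm) begins 61 mm behind the grasp point.
Start: joints at [1.206, 0.423, 1.63, -0, 1.089, -0.019], TCP at [211.811, 587.997, 241.675] pointing down, gripper open.
Joint ranges: [-3, 3], [-0.9, 2.11], [0.09, 2.58], [-1.31, 4.45], [0.11, 2.69], [-2.54, 2.54]. Speed limits (rad/s): [2.39, 2.39, 3.01, 3.14, 3.14, 3.14].

## Interface

Orientations are given as a rotation vector (axis times angle).
In Python, from workcell import ctrl gives the robot as it stands.
- The arm moves only by the tool arm_command, never from a script. Its argument "series" is a list of rows, each an object with "linear": the shift along the tool's x, y, z in m, a list of three; "turn": the turn about the tool's z in rad. A call has 1 to 10 rows; each row shifts and turns the commanded pose from where the row before left it, along the tool's axes as they then stand; what a row does not reach is not made up. A row lasts 1/10 s, in which the tool goes at most 50 mm and 8.59 degrees, less where a joint would pass 70% of its speed; a pose out of reach is approached as far as the arm can. A call with a gripper value outside its range is refused whole. "jaw" is the opening, from -1 (shut) to 1 (fully open), set as the call begins (left out, the last holds). The fingers move at their own pace and stop on an object; the grip force is fixed at half the most. Time passes only in rows, so rows that do not move let the fingers close. It gives the time, the measured TCP pose, the force, the opening and the grip force at its end, in the units of the state.
- ctrl.get_obs(): the state, without advancing time (a new reading comes with each control period).
- ctrl.get_image(name): name is "scene" or "top"; returns a dict with "frame" (420x560x3 uint8, blue, green, red), "fx", "fy", "cx", "cy" (pixels), "rvec" (rotation vector, rad) and "tvec" (3), from world to camera coordinates, as OpenCV has them. Camera axes: x right, y down, z forward; pixel columns grow to the right and rows downward; lengths in mm; the calibration is good to about 2 mm. A picture is of the moment at which its call begins. There is no depth.
- ctrl.close_job(): hands the job in; it is judged then, once.
The state is a dict: "t": time; "qpos": joint angles; "qvel": joint speeds; "joint_torque": joint torques, N m; "ee_pos": TCP position; "orientation": TCP orientation; "ft_force": force on the tool from outside, world axes, zero at the start; "moment": the same for the moment, N m; "width": finger opening in mm; "grasp_force": force on a finger pad.
Only numpy, scipy, OpenCV 4.12 (cv2) and the standard library are available. Lean on these libraries where they do the work, as an engineer would, in place of code of your own. Each camera call takes 0.05 s, during which the arm holds its last target. There are 200 camera calls.

## Working session

There is one attempt and no reset: what is moved stays moved. The work goes in short steps, Python scripts to look and compute and a tool call to move; the robot and the scene stay as the last step left them, time stands still between calls to the robot, and variables do not carry over. Pictures are saved under pics/ and viewed, at most 14 in all, crops included, and the job is handed in when it is done.

Besides the shell and the picture viewer there is one more tool, called after "Request:" as name(argument=value, ...) on one line, values as JSON. arm_command: Moves the arm, as the interface text tells. Its arguments: {"type":"object","properties":{"series":{"type":"array"},"jaw":{"type":"number"}},"required":["series"]}

```bash
mkdir -p pics; ls
python3 - <<'E'
from workcell import ctrl
import cv2
o=ctrl.get_obs(); print(o)
for n in("scene","top"):
    d=ctrl.get_image(n); cv2.imwrite(f"pics/{n}0.png",d["frame"]); print(n,{k:v for k,v in d.items() if k!="frame"})
E
```

```text
pics
{'t': 0.0, 'qpos': array([ 1.20601526e+00,  4.23798187e-01,  1.63068183e+00,  1.03689725e-07,
        1.08858605e+00, -1.90007157e-02]), 'qvel': array([ 5.53471342e-04, -1.12537573e-03,  1.41702562e-03,  4.48644979e-04,
        5.38267286e-04, -7.83477884e-06]), 'joint_torque': array([-1.25818828e-03, -5.44633842e+01, -2.73658955e+01,  6.43273001e-02,
        2.30491109e-02, -1.60384880e-04]), 'ee_pos': array([211.62302973, 587.53113584, 240.931514  ]), 'orientation': array([-5.40400231e-01, -3.09447908e+00,  2.27171499e-03]), 'ft_force': array([-0.40828618, -0.00937314, -0.17266857]), 'moment': array([ 0.05116623, -0.03871951,  0.0666179 ]), 'grasp_force': 0.0, 'width': 88.00223805069791}
scene {'fx': 404.93872581892003, 'fy': 404.93872581892003, 'cx': 275.5362689347662, 'cy': 209.03423409363324, 'rvec': array([ 1.08946797,  2.32089755, -1.0436017 ]), 'tvec': array([ 294.99783888, -247.62549869, 1722.68598831])}
top {'fx': 414.95025216698536, 'fy': 414.95025216698536, 'cx': 286.0975444435995, 'cy': 203.56988318077336, 'rvec': array([ 2.19940125, -2.21391498,  0.06419779]), 'tvec': array([  50.79131026,  538.11156889, 1397.80026386])}
```

View pics/scene0.png

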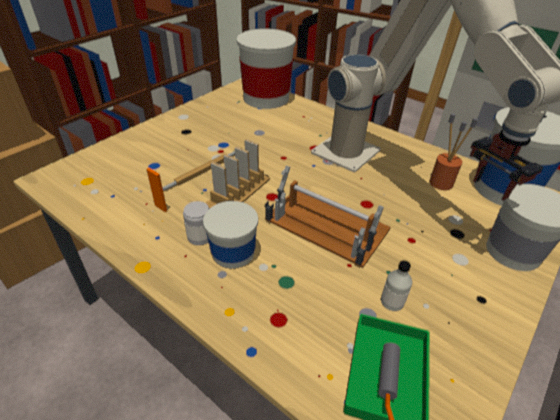

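View pics/top0.png

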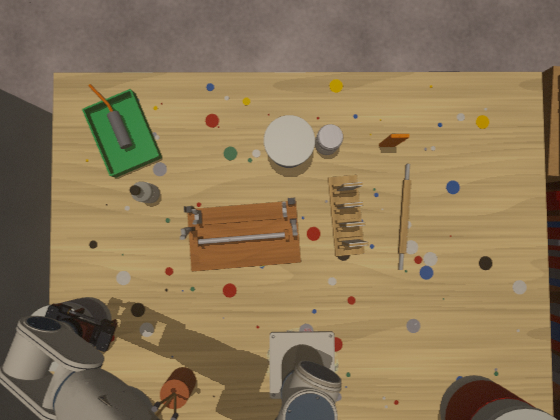

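Candidates for the panels: four white upright plates in the stand (top view ≈(347,183), (347,204), (347,224), (350,244)), the orange look-alike at (397,137), and the white bottle and tin at (145,192) and (330,137). The bar is at (404,215), with the brush and roller as rivals. I'll check this in close crops.

```bash
cat > h.py <<'E'
import cv2,numpy as np
from workcell import ctrl
def cam(n):
    d=ctrl.get_image(n); K=np.array([[d["fx"],0,d["cx"]],[0,d["fy"],d["cy"]],[0,0,1.]])
    R=cv2.Rodrigues(d["rvec"])[0]; t=d["tvec"]; return dict(img=d["frame"],K=K,R=R,t=t,C=-R.T@t)
def ray(c,uv):
    v=c["R"].T@np.linalg.inv(c["K"])@np.array([uv[0],uv[1],1.]); return c["C"],v/np.linalg.norm(v)
def onz(c,uv,z):
    C,v=ray(c,uv); return C+v*(z-C[2])/v[2]
def tri(c1,p1,c2,p2):
    A,b=[],[]
    C1,v1=ray(c1,p1);C2,v2=ray(c2,p2)
    s=np.linalg.lstsq(np.c_[v1,-v2],C2-C1,rcond=None)[0]
    a,b=C1+s[0]*v1,C2+s[1]*v2
    return (a+b)/2,np.linalg.norm(a-b)
def proj(c,p):
    q=c["K"]@(c["R"]@np.asarray(p,float)+c["t"]); return q[:2]/q[2]
def crop(c,x0,y0,x1,y1,s,fn):
    im=cv2.resize(c["img"][y0:y1,x0:x1],None,fx=s,fy=s,interpolation=cv2.INTER_CUBIC)
    for x in range(-(-x0//20)*20,x1,20): cv2.line(im,((x-x0)*s,0),((x-x0)*s,6),(0,0,255),1); cv2.putText(im,str(x),((x-x0)*s,16),0,.35,(0,0,255))
    for y in range(-(-y0//20)*20,y1,20): cv2.line(im,(0,(y-y0)*s),(6,(y-y0)*s),(0,0,255),1); cv2.putText(im,str(y),(8,(y-y0)*s+4),0,.35,(0,0,255))
    cv2.imwrite("pics/"+fn,im)
E
python3 - <<'E'
from h import *
T=cam("top");S=cam("scene"); print(T["C"],S["C"])
crop(T,175,155,420,275,3,"c_top.png"); crop(S,150,135,400,270,3,"c_sc.png")
E
```

```text
[ 477.37822137   68.27409929 1418.95668593] [1330.70493004  681.20204071  938.71044299]
```

View pics/c_top.png

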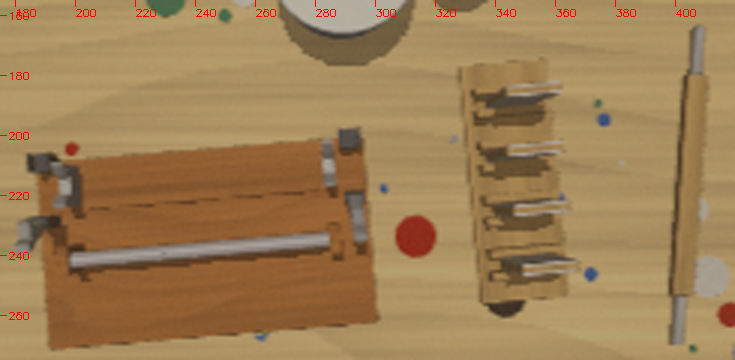

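View pics/c_sc.png

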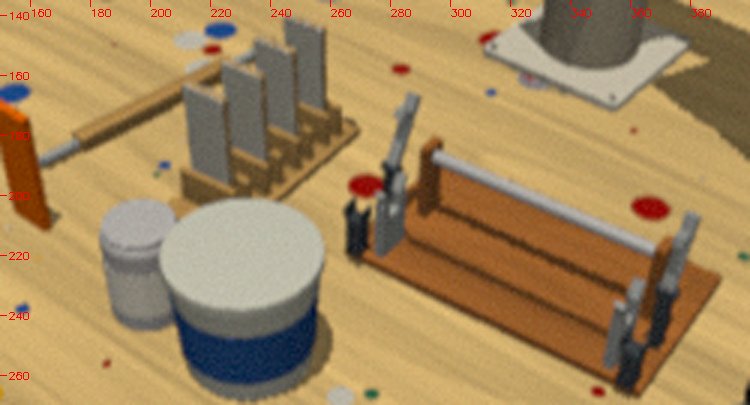

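The crops show four white panels in the stand (scene tops ≈(218,165), (232,157), (242,149), (252,143)). The orange plate at scene (157,188) is not mine. The rack rail runs from top-view (198,242) to (284,235), the hooks lean back at (189,232) and (294,227), and the bar stubs are at (406,170) and (400,262). Now I'll triangulate these.

Run:
```python
from h import *
np.set_printoptions(precision=1,suppress=True)
T=cam("top");S=cam("scene")
top=T["img"]; 
hsv=cv2.cvtColor(top,cv2.COLOR_BGR2HSV)
m=((hsv[...,1]<60)&(hsv[...,2]>120)).astype(np.uint8)
m[:,:325]=0;m[:,375:]=0;m[:170]=0;m[260:]=0
n,l,st,ce=cv2.connectedComponentsWithStats(m)
for i in range(1,n):
    if st[i,4]>8:
        p=np.argwhere(l==i)[:,::-1]; print("white",st[i],ce[i],[onz(T,p[p[:,0].argmin()],172),onz(T,p[p[:,0].argmax()],172)])
sc=[((211,163.3),(225.3,167.7)),((224,155.3),(239,159.7)),((235,147.7),(249.3,151.7)),((245.3,141),(258.7,145))]
tp=[((362.7,183),(345,185.7)),((363,203.5),(346,206)),((365,223),(347,226)),((367,242),(349.5,245.5))]
for a,b in zip(sc,tp):
    for u,v in zip(a,b):
        print("panel",tri(S,u,T,v),"scene onz172",onz(S,u,172), "top",onz(T,v,172))
# bar stubs ends, rail ends, hooks
print("bar top view z12", onz(T,(407.7,164),12),onz(T,(401,269.5),12), onz(T,(405,180),24),onz(T,(402,253.5),24))
print("rail tri L",tri(T,(198,242),S,(150+655/3,135+245/3)),"R",tri(T,(284.3,234.5),S,(150+435/3,135+153/3)))
print("board corners z15",[onz(T,u,15) for u in [(188,208.3),(296.3,201.5),(301,262.5),(191.7,271)]])
print("lefthook tip",tri(T,(182,236.5),S,(150+690/3,135+215/3)),tri(T,(292,220),S,(150+412/3,135+97/3)))
```

```text
panel (array([ 591.7, -182.6,  163.2]), np.float64(4.058581911298938)) scene onz172 [ 599.2 -170.8  172. ] top [ 592.3 -182.4  172. ]
panel (array([ 582.6, -126.8,  166.4]), np.float64(6.993898268962545)) scene onz172 [ 586.4 -117.7  172. ] top [ 584.4 -128.6  172. ]
panel (array([ 529.6, -182.8,  163.6]), np.float64(3.1910468244393977)) scene onz172 [ 537.6 -171.9  172. ] top [ 530.2 -182.3  172. ]
panel (array([ 519.7, -127.4,  165.7]), np.float64(11.378784139671492)) scene onz172 [ 523.7 -115.5  172. ] top [ 523.  -130.9  172. ]
panel (array([ 470.2, -187.8,  163.5]), np.float64(3.744393355937115)) scene onz172 [ 478.8 -176.5  172. ] top [ 471.4 -187.5  172. ]
panel (array([ 460.5, -131.1,  166.5]), np.float64(7.16659004497493)) scene onz172 [ 465.1 -122.1  172. ] top [ 462.8 -133.1  172. ]
panel (array([ 412.3, -192.7,  162.1]), np.float64(5.112222820368715)) scene onz172 [ 422.9 -179.2  172. ] top [ 414.4 -192.7  172. ]
panel (array([ 401.7, -138.8,  162.4]), np.float64(6.574012985167746)) scene onz172 [ 411.6 -125.8  172. ] top [ 404.3 -139.8  172. ]
bar top view z12 [ 671.4 -370.    12. ] [ 312.6 -340.1   12. ] [ 615.3 -356.    24. ] [ 367.5 -341.    24. ]
rail tri L (array([414.9, 327.5, 100.3]), np.float64(0.37405179815376444)) R (array([435.6,  55.9,  95.7]), np.float64(2.4561991959197633))
board corners z15 [array([524.4, 378.4,  15. ]), array([545.1,  12.7,  15. ]), array([339.3,  -1.5,  15. ]), array([314. , 365.3,  15. ])]
lefthook tip (array([434.5, 361.8, 173.3]), np.float64(1.9016653561594243)) (array([476.6,  40.2, 188.4]), np.float64(18.38612292274662))
```

```bash
cat >> h.py <<'E'
def pose():
    o=ctrl.get_obs(); R=cv2.Rodrigues(o["orientation"])[0]
    return o,o["ee_pos"],np.arctan2(R[1,1],R[0,1]),R
def plan(*wps,step=45,start=None):
    "wps: (x,y,z,yang) world; prints rows [N x (dx,dy,dz in mm, turn)] in tool axes"
    o,p,a,_=pose()
    if start: p,a=np.array(start[:3],float),start[3]
    for w in wps:
        d=np.array(w[:3],float)-p; da=(w[3]-a+np.pi)%(2*np.pi)-np.pi
        n=max(1,int(np.ceil(max(np.linalg.norm(d)/step,abs(da)/.14))))
        rows=[]
        for i in range(n):
            e=d/n; rows.append([round(e[0]*-np.sin(a)+e[1]*np.cos(a),1),round(e[0]*np.cos(a)+e[1]*np.sin(a),1),round(-e[2],1),round(-da/n,3)]); a+=da/n
        p=np.array(w[:3],float)
        if abs(da)<.02: print(n,"x",rows[0])
        else: print(n,rows)
RO=np.array([428.,190.]);RY=.068
def rk(x,y): c,s=np.cos(RY),np.sin(RY); return RO+[c*x-s*y,s*x+c*y]
E
python3 - <<'E'
from h import *
np.set_printoptions(precision=1,suppress=True)
T=cam("top");S=cam("scene")
c=[onz(T,u,12) for u in [(328,177.7),(357,174.3),(364.3,253.3),(336,256.3)]]
c=np.array(c); print(c, c.mean(0), np.linalg.norm(c-np.roll(c,1,0),axis=1))
d=(c[0]+c[1]-c[2]-c[3]); w=(c[0]+c[3]-c[1]-c[2]); print("yaw",np.arctan2(d[1],d[0]),np.arctan2(-w[0],w[1]))
hsv=cv2.cvtColor(T["img"],cv2.COLOR_BGR2HSV)
# fin/slot check: brown board rack by mask
m=cv2.inRange(hsv,(3,110,60),(14,255,255)); m[:190]=0;m[280:]=0;m[:,:175]=0;m[:,305:]=0
k=max(cv2.findContours(m,0,2)[0],key=cv2.contourArea); r=cv2.minAreaRect(k); q=np.array([onz(T,u,15) for u in cv2.boxPoints(r)]); print("rack",q,q.mean(0),np.linalg.norm(q-np.roll(q,1,0),axis=1))
for x,y,z in [(0,-137,105),(0,137,105),(80,143,106),(80,-143,106),(105,185,15),(-105,185,15),(105,-185,15),(-105,-185,15)]:
    P=[*rk(x,y),z]; print((x,y,z),"top",proj(T,P),"scene",proj(S,P))
E
```

```text
[[ 625.8  -96.2   12. ]
 [ 636.9 -195.5   12. ]
 [ 368.2 -216.4   12. ]
 [ 358.9 -120.3   12. ]] [ 497.4 -157.1   12. ] [268.   99.9 269.5  96.6]
yaw 0.08385449429657109 0.1042791721786275
rack [[520.7 385.   15. ]
 [549.1  17.   15. ]
 [342.2   1.4  15. ]
 [314.9 367.2  15. ]] [431.7 192.6  15. ] [206.5 369.1 207.5 366.8]
(0, -137, 105) top [284.8 234.3] scene [293.9 183.7]
(0, 137, 105) top [198.  240.8] scene [367.8 216.1]
(80, 143, 106) top [194.4 215.6] scene [357.9 231.1]
(80, -143, 106) top [284.8 208.9] scene [278.9 194.8]
(105, 185, 15) top [187.  209.5] scene [362.1 263.1]
(-105, 185, 15) top [191.1 272. ] scene [390.  224.8]
(105, -185, 15) top [296.3 201.4] scene [263.9 214.6]
(-105, -185, 15) top [301.1 263.5] scene [297.4 184.5]
```

```bash
sed -i 's/^RO=.*/RO=np.array([430.,191.]);RY=.075/' h.py
python3 - <<'E'
from h import *
plan((300,400,250,.654),(588,-152,250,.094),(588,-152,138,.094))
for y in(96,32,-32,-96): print(y,rk(42,y))
E
```

```text
5 [[np.float64(-29.3), np.float64(-29.4), np.float64(-1.7), np.float64(0.114)], [np.float64(-32.5), np.float64(-25.9), np.float64(-1.7), np.float64(0.114)], [np.float64(-35.2), np.float64(-22.0), np.float64(-1.7), np.float64(0.114)], [np.float64(-37.5), np.float64(-17.8), np.float64(-1.7), np.float64(0.114)], [np.float64(-39.3), np.float64(-13.4), np.float64(-1.7), np.float64(0.114)]]
14 [[np.float64(-43.8), np.float64(-7.7), np.float64(-0.0), np.float64(0.04)], [np.float64(-44.1), np.float64(-5.9), np.float64(-0.0), np.float64(0.04)], [np.float64(-44.3), np.float64(-4.1), np.float64(-0.0), np.float64(0.04)], [np.float64(-44.4), np.float64(-2.4), np.float64(-0.0), np.float64(0.04)], [np.float64(-44.5), np.float64(-0.6), np.float64(-0.0), np.float64(0.04)], [np.float64(-44.5), np.float64(1.2), np.float64(-0.0), np.float64(0.04)], [np.float64(-44.4), np.float64(3.0), np.float64(-0.0), np.float64(0.04)], [np.float64(-44.2), np.float64(4.7), np.float64(-0.0), np.float64(0.04)], [np.float64(-44.0), np.float64(6.5), np.float64(-0.0), np.float64(0.04)], [np.float64(-43.7), np.float64(8.3), np.float64(-0.0), np.float64(0.04)], [np.float64(-43.3), np.float64(10.0), np.float64(-0.0), np.float64(0.04)], [np.float64(-42.9), np.float64(11.7), np.float64(-0.0), np.float64(0.04)], [np.float64(-42.4), np.float64(13.4), np.float64(-0.0), np.float64(0.04)], [np.float64(-41.8), np.float64(15.1), np.float64(-0.0), np.float64(0.04)]]
3 x [np.float64(0.0), np.float64(0.0), np.float64(37.3), np.float64(-0.0)]
96 [464.68867846 289.87717424]
32 [469.48417973 226.05708989]
-32 [474.27968099 162.23700553]
-96 [479.07518226  98.41692117]
```

Request:
arm_command(series=[{"linear":[-0.029,-0.029,-0.002],"turn":0.114},{"linear":[-0.032,-0.026,-0.002],"turn":0.114},{"linear":[-0.035,-0.022,-0.002],"turn":0.114},{"linear":[-0.038,-0.018,-0.002],"turn":0.114},{"linear":[-0.039,-0.013,-0.002],"turn":0.114},{"linear":[-0.044,-0.008,0],"turn":0.04},{"linear":[-0.044,-0.006,0],"turn":0.04},{"linear":[-0.044,-0.004,0],"turn":0.04},{"linear":[-0.044,-0.002,0],"turn":0.04},{"linear":[-0.044,-0.001,0],"turn":0.04}], jaw=-0.1)

```text
t: 1.4
ee_pos: [402.5, 202.9, 252.0]
orientation: [1.665, 2.664, 0.001]
ft_force: [0.1, 0.2, 0.1]
width: 39.4
grasp_force: 0.0
```

Request:
arm_command(series=[{"linear":[-0.044,0.001,0],"turn":0.04},{"linear":[-0.044,0.003,0],"turn":0.04},{"linear":[-0.044,0.005,0],"turn":0.04},{"linear":[-0.044,0.006,0],"turn":0.04},{"linear":[-0.044,0.008,0],"turn":0.04},{"linear":[-0.043,0.01,0],"turn":0.04},{"linear":[-0.043,0.012,0],"turn":0.04},{"linear":[-0.042,0.013,0],"turn":0.04},{"linear":[-0.042,0.015,0],"turn":0.04},{"linear":[0,0,0],"turn":0}])

```text
t: 2.4
ee_pos: [588.0, -153.7, 251.7]
orientation: [2.117, 2.317, 0.001]
ft_force: [0.0, 0.7, -0.0]
width: 39.4
grasp_force: 0.0
```

Run:
```python
from h import *
o,p,a,R=pose(); print(o["t"],p,a,o["width"],R.round(3))
plan((588,-152,250,.094),(588,-152,138,.094))
T=cam("top"); S=cam("scene"); 
im=np.hstack([cv2.resize(c["img"][y:y+130,x:x+130],None,fx=3,fy=3) for c,x,y in((T,290,150),(S,170,90))]); cv2.imwrite("pics/a1.png",im)
```

```text
2.4 [ 588.0382537  -153.70217397  251.73992593] 0.09026945182304269 39.41708608529219 [[-0.09   0.996  0.002]
 [ 0.996  0.09  -0.002]
 [-0.002  0.002 -1.   ]]
1 x [np.float64(1.7), np.float64(0.1), np.float64(1.7), np.float64(-0.004)]
3 x [np.float64(0.0), np.float64(0.0), np.float64(37.3), np.float64(-0.0)]
```

View pics/a1.png

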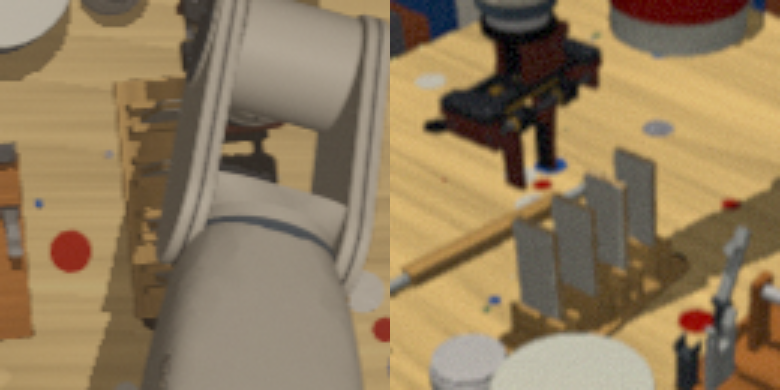

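The gripper hangs above the nearest panel: the fingertips at crop (515,182) and (552,165) straddle its top at (534,225). Descending.

Request:
arm_command(series=[{"linear":[0.001,0,0.03],"turn":0},{"linear":[0,0,0.03],"turn":0},{"linear":[0,0,0.03],"turn":0},{"linear":[0,0,0.023],"turn":0},{"linear":[0,0,0],"turn":0}])

```text
t: 3.0
ee_pos: [583.0, -146.1, 135.8]
orientation: [-2.107, -2.322, 0.004]
ft_force: [-0.7, -0.1, 0.1]
width: 39.5
grasp_force: 0.0
```

Request:
arm_command(series=[{"linear":[0,0,0],"turn":0},{"linear":[0,0,0],"turn":0},{"linear":[0,0,0],"turn":0},{"linear":[0,0,0],"turn":0}], jaw=-1)

```text
t: 3.4
ee_pos: [586.9, -148.5, 140.0]
orientation: [2.112, 2.322, 0.003]
ft_force: [8.6, 0.7, -6.2]
width: 12.0
grasp_force: 30.0
```

Request:
arm_command(series=[{"linear":[0,0,-0.02],"turn":0},{"linear":[0,0,-0.035],"turn":0},{"linear":[0,0,-0.045],"turn":0},{"linear":[0,0,-0.045],"turn":0},{"linear":[0,0,-0.04],"turn":0},{"linear":[0,0,0],"turn":0}])

```text
t: 4.0
ee_pos: [588.6, -149.2, 330.7]
orientation: [2.107, 2.317, 0.008]
ft_force: [1.1, 0.1, -0.8]
width: 12.1
grasp_force: 30.0
```

Run:
```python
from h import *
o,p,a,R=pose(); print(o["t"],p,a,o["width"],o["ft_force"])
x,y=rk(42,96)
plan((x,y,322,RY),(x,y,145,RY))
```

```text
4.0 [ 588.5778259  -149.16236291  330.73921195] 0.09485944435995382 12.12555432444307 [ 1.10479034  0.13341482 -0.80638548]
11 x [np.float64(40.8), np.float64(-7.4), np.float64(0.8), np.float64(0.002)]
4 x [np.float64(0.0), np.float64(0.0), np.float64(44.2), np.float64(-0.0)]
```

Request:
arm_command(series=[{"linear":[0.041,-0.007,0],"turn":0.002},{"linear":[0.041,-0.007,0],"turn":0.002},{"linear":[0.041,-0.007,0],"turn":0.002},{"linear":[0.041,-0.007,0],"turn":0.002},{"linear":[0.041,-0.007,0],"turn":0.002},{"linear":[0.041,-0.007,0],"turn":0.002},{"linear":[0.041,-0.007,0],"turn":0.002},{"linear":[0.041,-0.007,0],"turn":0.002},{"linear":[0.041,-0.007,0],"turn":0.002},{"linear":[0.041,-0.007,0],"turn":0.002}])

```text
t: 5.0
ee_pos: [479.7, 255.3, 322.9]
orientation: [-2.137, -2.303, 0.002]
ft_force: [0.6, 0.5, -1.2]
width: 12.0
grasp_force: 30.0
```

Request:
arm_command(series=[{"linear":[0.039,-0.008,0.008],"turn":0},{"linear":[0,0,0.04],"turn":0},{"linear":[0,0,0.035],"turn":0},{"linear":[0,0,0.03],"turn":0},{"linear":[0,0,0.02],"turn":0},{"linear":[0,0,0],"turn":0},{"linear":[0,0,0],"turn":0}])

```text
t: 5.7
ee_pos: [469.8, 292.2, 190.4]
orientation: [-2.136, -2.303, 0.002]
ft_force: [-0.2, 0.5, -0.3]
width: 12.0
grasp_force: 30.0
```

Run:
```python
from h import *
o,p,a,R=pose(); print(o["t"],p,a,o["width"],o["ft_force"])
x,y=rk(42,96)
plan((x,y,160,RY))
T=cam("top"); S=cam("scene"); 
print([proj(S,[*rk(42,96),z]) for z in (15,175)],proj(S,[*rk(53,96),27]),proj(S,p))
im=np.hstack([cv2.resize(c["img"][y:y+130,x:x+130],None,fx=3,fy=3) for c,x,y in((T,180,155),(S,270,130))]); cv2.imwrite("pics/a2.png",im)
```

```text
5.7 [469.75270118 292.20074811 190.44935224] 0.07487119239279968 11.978603614008163 [-0.1793514   0.51154281 -0.25123318]
1 x [np.float64(-1.9), np.float64(-5.2), np.float64(30.4), np.float64(-0.0)]
[array([345.87974602, 239.15588068]), array([353.10012753, 200.99400913])] [344.77996536 238.48996755] [353.65621226 198.11517629]
```

View pics/a2.png

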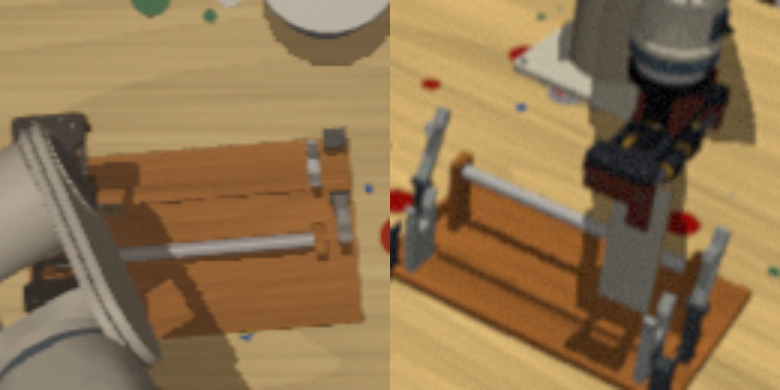

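The held panel sits upright over the left end of the base, with its lower end at crop (630,300), clear of the posts and hook. Lowering.

Request:
arm_command(series=[{"linear":[-0.001,-0.003,0.015],"turn":0},{"linear":[-0.001,-0.002,0.015],"turn":0},{"linear":[0,0,0.012],"turn":0},{"linear":[0,0,0.002],"turn":0},{"linear":[0,0,0],"turn":0},{"linear":[0,0,0],"turn":0}])

```text
t: 6.4
ee_pos: [465.7, 290.4, 147.4]
orientation: [2.136, 2.303, 0.002]
ft_force: [-0.3, -0.0, -1.5]
width: 12.3
grasp_force: 30.0
```

Request:
arm_command(series=[{"linear":[0,0,0.002],"turn":0},{"linear":[0,0,0.001],"turn":0},{"linear":[0,0,0],"turn":0}])

```text
t: 6.7
ee_pos: [465.2, 290.0, 143.7]
orientation: [2.137, 2.303, 0.0]
ft_force: [-0.0, 0.3, -0.5]
width: 11.5
grasp_force: 30.0
```

Run:
```python
from h import *
o,p,a,R=pose(); print(o["t"],p,a,o["width"],o["ft_force"])
x,y=rk(42,96)
plan((x,y,142,RY))
```

```text
6.7 [465.15594702 290.03416917 143.72318299] 0.07500486517340099 11.456556770276974 [-0.01219992  0.31032587 -0.46299507]
1 x [np.float64(-0.1), np.float64(-0.5), np.float64(1.7), np.float64(0.0)]
```

Request:
arm_command(series=[{"linear":[0,0,0.001],"turn":0},{"linear":[0,0,0.001],"turn":0},{"linear":[0,0,0],"turn":0},{"linear":[0,0,0],"turn":0}])

```text
t: 7.1
ee_pos: [465.3, 290.1, 142.9]
orientation: [2.136, 2.303, 0.001]
ft_force: [-2.9, -1.8, 12.3]
width: 11.9
grasp_force: 30.0
```

Request:
arm_command(series=[{"linear":[0,0,0.001],"turn":0},{"linear":[0,0,0.001],"turn":0},{"linear":[0,0,0],"turn":0},{"linear":[0,0,0],"turn":0}])

```text
t: 7.5
ee_pos: [465.6, 290.3, 140.9]
orientation: [2.136, 2.303, 0.003]
ft_force: [-2.7, -0.1, 4.4]
width: 12.5
grasp_force: 3.0
```

Request:
arm_command(series=[{"linear":[0,0,0],"turn":0},{"linear":[0,0,0],"turn":0},{"linear":[0,0,0],"turn":0}], jaw=-0.22)

```text
t: 7.8
ee_pos: [465.1, 290.0, 139.5]
orientation: [-2.137, -2.303, 0.0]
ft_force: [0.5, 0.4, 0.4]
width: 31.7
grasp_force: 0.0
```

Request:
arm_command(series=[{"linear":[0,-0.008,0],"turn":0},{"linear":[0,-0.006,0],"turn":0},{"linear":[0,-0.006,0],"turn":0},{"linear":[0,-0.006,0],"turn":0},{"linear":[0,-0.006,0],"turn":0},{"linear":[0,-0.006,0],"turn":0},{"linear":[0,-0.005,0],"turn":0},{"linear":[0,-0.004,0],"turn":0},{"linear":[0,0,0],"turn":0},{"linear":[0,0,0],"turn":0}])

```text
t: 8.8
ee_pos: [418.4, 286.6, 139.8]
orientation: [2.136, 2.303, 0.001]
ft_force: [-0.9, -0.5, 0.1]
width: 34.4
grasp_force: 0.0
```

Run:
```python
from h import *
o,p,a,R=pose(); print(o["t"],p,a,o["width"],o["ft_force"],o["grasp_force"])
T=cam("top"); S=cam("scene"); 
im=np.hstack([cv2.resize(c["img"][y:y+130,x:x+130],None,fx=3,fy=3) for c,x,y in((T,180,155),(S,270,130))]); cv2.imwrite("pics/a3.png",im)
```

```text
8.8 [418.41607298 286.60932087 139.78587873] 0.07511437851651234 34.429687830891105 [-0.92341392 -0.47113604  0.05426824] 0.0
```

View pics/a3.png

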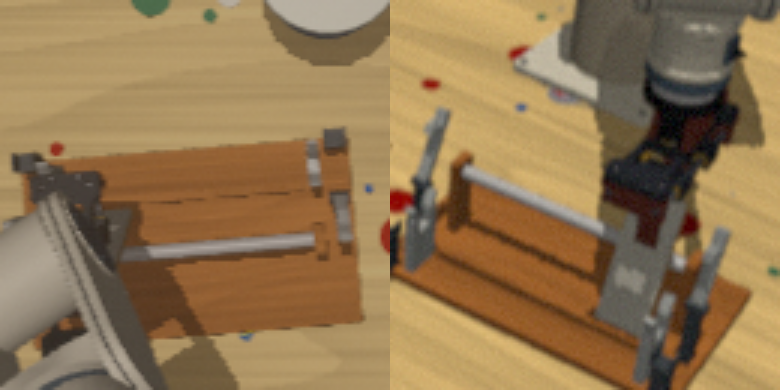

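The panel now leans back on the rail at the left end. Releasing, rising and going to panel 2.

Request:
arm_command(series=[{"linear":[0,0,0],"turn":0},{"linear":[0,0,0],"turn":0},{"linear":[0,0,-0.02],"turn":0},{"linear":[0,0,-0.03],"turn":0},{"linear":[0,0,-0.03],"turn":0},{"linear":[0,0,-0.03],"turn":0}], jaw=0.14)

```text
t: 9.5
ee_pos: [418.1, 286.4, 250.7]
orientation: [-2.137, -2.303, 0.001]
ft_force: [-0.4, -0.7, 0.1]
width: 50.3
grasp_force: 0.0
```

Request:
arm_command(series=[{"linear":[-0.035,0.006,0],"turn":0},{"linear":[-0.045,0.008,0],"turn":0},{"linear":[-0.046,0.008,0],"turn":0},{"linear":[-0.046,0.008,0],"turn":0},{"linear":[-0.046,0.008,0],"turn":0},{"linear":[-0.046,0.008,0],"turn":0},{"linear":[-0.046,0.008,0],"turn":0},{"linear":[-0.046,0.007,0],"turn":0},{"linear":[-0.046,0.007,0],"turn":-0.01},{"linear":[-0.046,0.007,0],"turn":-0.009}], jaw=-0.1)

```text
t: 10.5
ee_pos: [527.2, -156.6, 249.7]
orientation: [2.115, 2.323, 0.0]
ft_force: [0.7, 0.6, -0.8]
width: 39.9
grasp_force: 0.0
```

Request:
arm_command(series=[{"linear":[0,0,0],"turn":0},{"linear":[0,0,0],"turn":0},{"linear":[0,0,0],"turn":0}])

```text
t: 10.8
ee_pos: [526.6, -153.6, 249.4]
orientation: [-2.114, -2.323, 0.0]
ft_force: [-1.0, -0.3, 0.5]
width: 39.8
grasp_force: 0.0
```

Run:
```python
from h import *
o,p,a,R=pose(); print(o["t"],p,a,o["width"])
plan((527,-155,250,.094),(527,-155,138,.094))
T=cam("top"); S=cam("scene"); 
im=np.hstack([cv2.resize(c["img"][y:y+130,x:x+130],None,fx=3,fy=3) for c,x,y in((T,180,155),(S,270,130))]); cv2.imwrite("pics/a4.png",im)
```

```text
10.8 [ 526.57362158 -153.64297304  249.39454896] 0.09426894042765252 39.75085748058675
1 x [np.float64(-1.4), np.float64(0.3), np.float64(-0.6), np.float64(0.0)]
3 x [np.float64(0.0), np.float64(0.0), np.float64(37.3), np.float64(-0.0)]
```

View pics/a4.png

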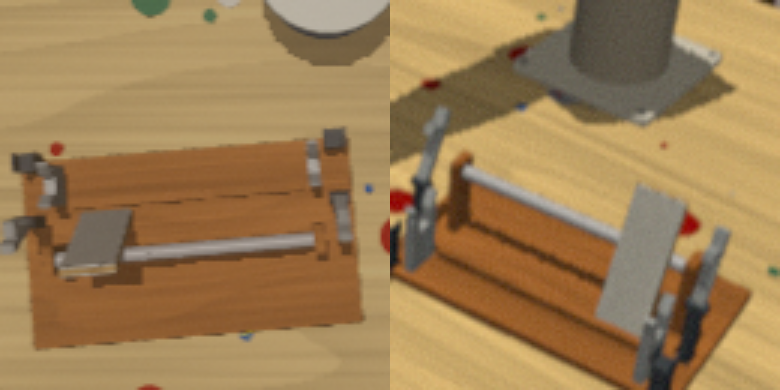

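Panel 1 rests on the rail with its foot behind the lip (crop top (70–132,210–270)). Grasping panel 2.

Request:
arm_command(series=[{"linear":[-0.001,0,0.025],"turn":0},{"linear":[0,0,0.035],"turn":0},{"linear":[0,0,0.03],"turn":0},{"linear":[0,0,0.02],"turn":0},{"linear":[0,0,0],"turn":0},{"linear":[0,0,0],"turn":0}])

```text
t: 11.5
ee_pos: [527.4, -154.7, 140.1]
orientation: [-2.113, -2.325, 0.0]
ft_force: [0.4, -0.3, -0.8]
width: 39.3
grasp_force: 0.0
```

Request:
arm_command(series=[{"linear":[0,0,0],"turn":0},{"linear":[0,0,0],"turn":0},{"linear":[0,0,0],"turn":0},{"linear":[0,0,0],"turn":0}], jaw=-1)

```text
t: 11.9
ee_pos: [527.8, -155.7, 140.4]
orientation: [2.114, 2.322, 0.001]
ft_force: [3.0, 1.7, -1.8]
width: 12.1
grasp_force: 30.0
```

Request:
arm_command(series=[{"linear":[0,0,-0.02],"turn":0},{"linear":[0,0,-0.035],"turn":0},{"linear":[0,0,-0.045],"turn":0},{"linear":[0,0,-0.045],"turn":0},{"linear":[0,0,-0.045],"turn":0},{"linear":[0,0,0],"turn":0}])

```text
t: 12.5
ee_pos: [530.0, -156.5, 336.5]
orientation: [2.108, 2.315, 0.008]
ft_force: [1.3, 0.2, -1.3]
width: 12.2
grasp_force: 30.0
```

Request:
arm_command(series=[{"linear":[0.035,-0.002,0],"turn":0.01},{"linear":[0.043,-0.003,0],"turn":0.009},{"linear":[0.044,-0.003,0],"turn":0},{"linear":[0.044,-0.003,0],"turn":0},{"linear":[0.044,-0.003,0],"turn":0},{"linear":[0.044,-0.003,0],"turn":0},{"linear":[0.044,-0.002,0],"turn":0},{"linear":[0.044,-0.002,0],"turn":0},{"linear":[0.042,0,0],"turn":0},{"linear":[0,0,0],"turn":0}])

```text
t: 13.5
ee_pos: [475.4, 229.5, 328.7]
orientation: [-2.131, -2.307, 0.0]
ft_force: [0.4, -0.1, -1.2]
width: 12.1
grasp_force: 30.0
```

Run:
```python
from h import *
np.set_printoptions(precision=1,suppress=True)
o,p,a,R=pose(); print(o["t"],p,a,o["width"])
x,y=rk(42,32);plan((x,y,165,.075))
T=cam("top")
hsv=cv2.cvtColor(T["img"],cv2.COLOR_BGR2HSV)
# placed panel outline in rack frame: top edge z~170
for u in [(200.5,246),(221.5,245)]: q=onz(T,u,168)[:2]-RO; print("top rear corner rack",q[0]*np.cos(RY)+q[1]*np.sin(RY),-q[0]*np.sin(RY)+q[1]*np.cos(RY))
for u in [(206,225),(224,224.3)]: q=onz(T,u,18)[:2]-RO; print("foot front rack",q[0]*np.cos(RY)+q[1]*np.sin(RY),-q[0]*np.sin(RY)+q[1]*np.cos(RY))
```

```text
13.5 [475.4 229.5 328.7] 0.07928185534387147 12.148257793611716
4 x [np.float64(-0.7), np.float64(-1.5), np.float64(40.9), np.float64(0.001)]
top rear corner rack -15.222438288006291 117.37019500947193
top rear corner rack -17.431597673270357 54.59057370719635
foot front rack 47.05215823006151 123.03569075342077
foot front rack 44.449654148524935 62.65860122211316
```

Request:
arm_command(series=[{"linear":[-0.004,-0.004,0.03],"turn":0.004},{"linear":[-0.002,-0.002,0.04],"turn":0},{"linear":[0,0,0.04],"turn":0},{"linear":[0,0,0.035],"turn":0},{"linear":[0,0,0.02],"turn":0},{"linear":[0,0,0],"turn":0},{"linear":[0,0,0],"turn":0},{"linear":[0,0,0],"turn":0}])

```text
t: 14.35
ee_pos: [471.8, 219.1, 166.0]
orientation: [2.141, 2.297, 0.003]
ft_force: [-0.6, 0.3, -0.1]
width: 11.8
grasp_force: 30.0
```

Run:
```python
from h import *
o,p,a,R=pose(); print(o["t"],p,a,o["width"])
x,y=rk(42,28);plan((x,y,147,.075),step=20)
```

```text
14.35 [471.83412863 219.11612066 165.95566835] 0.07033354388009597 11.79176020673387
1 x [np.float64(3.1), np.float64(-1.8), np.float64(19.0), np.float64(-0.005)]
```

Request:
arm_command(series=[{"linear":[0.002,-0.001,0.01],"turn":-0.005},{"linear":[0.001,-0.001,0.008],"turn":0},{"linear":[0,0,0.002],"turn":0},{"linear":[0,0,0.001],"turn":0},{"linear":[0,0,0.001],"turn":0},{"linear":[0,0,0],"turn":0},{"linear":[0,0,0],"turn":0}])

```text
t: 15.05
ee_pos: [468.4, 222.1, 143.4]
orientation: [-2.135, -2.304, 0.001]
ft_force: [-3.0, -2.5, 7.0]
width: 12.1
grasp_force: 30.0
```

Request:
arm_command(series=[{"linear":[0,0,0.001],"turn":0},{"linear":[0,0,0.001],"turn":0},{"linear":[0,0,0],"turn":0},{"linear":[0,0,0],"turn":0}])

```text
t: 15.45
ee_pos: [468.7, 222.1, 143.2]
orientation: [-2.135, -2.304, 0.0]
ft_force: [-6.9, -5.0, 27.3]
width: 12.1
grasp_force: 30.0
```

Request:
arm_command(series=[{"linear":[0,0,-0.001],"turn":0},{"linear":[0,0,0],"turn":0},{"linear":[0,0,0],"turn":0}], jaw=-0.22)

```text
t: 15.75
ee_pos: [468.8, 222.2, 141.7]
orientation: [2.135, 2.304, 0.0]
ft_force: [0.6, 1.1, 0.1]
width: 32.1
grasp_force: 0.0
```

Request:
arm_command(series=[{"linear":[0,-0.007,0],"turn":0},{"linear":[0,-0.006,0],"turn":0},{"linear":[0,-0.006,0],"turn":0},{"linear":[0,-0.006,0],"turn":0},{"linear":[0,-0.006,0],"turn":0},{"linear":[0,-0.006,0],"turn":0},{"linear":[0,-0.005,0],"turn":0},{"linear":[0,-0.004,0],"turn":0},{"linear":[0,0,0],"turn":0},{"linear":[0,0,0],"turn":0}])

```text
t: 16.75
ee_pos: [423.0, 218.7, 141.8]
orientation: [2.135, 2.304, 0.001]
ft_force: [0.3, 0.0, -0.1]
width: 34.5
grasp_force: 0.0
```

Request:
arm_command(series=[{"linear":[0,0,0],"turn":0},{"linear":[0,0,0],"turn":0},{"linear":[0,0,-0.02],"turn":0},{"linear":[0,0,-0.03],"turn":0},{"linear":[0,0,-0.03],"turn":0},{"linear":[0,0,-0.03],"turn":0}], jaw=0.14)

```text
t: 17.35
ee_pos: [422.7, 218.5, 252.7]
orientation: [-2.136, -2.304, 0.001]
ft_force: [1.1, -0.6, -0.2]
width: 49.8
grasp_force: 0.0
```

Request:
arm_command(series=[{"linear":[-0.035,0.002,0],"turn":0},{"linear":[-0.043,0.002,0],"turn":0},{"linear":[-0.043,0.002,0],"turn":0},{"linear":[-0.044,0.002,0],"turn":0},{"linear":[-0.044,0.002,0],"turn":0},{"linear":[-0.043,0.002,0],"turn":0},{"linear":[-0.043,0.002,0],"turn":-0.01},{"linear":[-0.043,0.001,0],"turn":-0.009},{"linear":[-0.042,0.001,0],"turn":0},{"linear":[0,0,0],"turn":0}], jaw=-0.1)

```text
t: 18.35
ee_pos: [469.6, -163.2, 251.8]
orientation: [2.117, 2.318, -0.0]
ft_force: [0.2, 1.2, -0.4]
width: 39.5
grasp_force: 0.0
```

Request:
arm_command(series=[{"linear":[0,0,0],"turn":0},{"linear":[0,0,0],"turn":0}])

```text
t: 18.55
ee_pos: [468.5, -158.2, 251.4]
orientation: [-2.113, -2.324, 0.0]
ft_force: [-0.4, -0.4, -0.1]
width: 39.6
grasp_force: 0.0
```

Run:
```python
from h import *
o,p,a,R=pose(); print(o["t"],p,a,o["width"])
plan((467.3,-160,250,.094),(467.3,-160,138,.094))
T=cam("top"); S=cam("scene"); 
im=np.hstack([cv2.resize(c["img"][y:y+130,x:x+130],None,fx=3,fy=3) for c,x,y in((T,180,155),(S,270,130))]); cv2.imwrite("pics/a5.png",im)
```

```text
18.55 [ 468.47705024 -158.21769073  251.44095766] 0.09521486606543039 39.607887971879684
1 x [np.float64(-1.7), np.float64(-1.3), np.float64(1.4), np.float64(0.001)]
3 x [np.float64(0.0), np.float64(0.0), np.float64(37.3), np.float64(-0.0)]
```

View pics/a5.png

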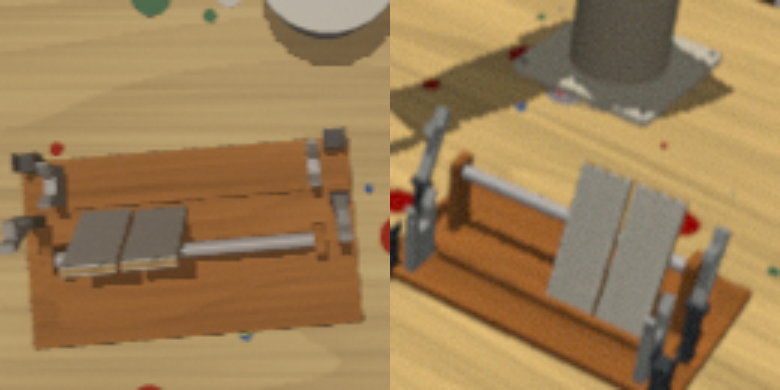

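Two panels lean side by side with a small gap (crop top (128,240)). Taking panel 3.

Request:
arm_command(series=[{"linear":[-0.001,-0.001,0.025],"turn":0},{"linear":[0,0,0.035],"turn":0},{"linear":[0,0,0.03],"turn":0},{"linear":[0,0,0.022],"turn":0},{"linear":[0,0,0],"turn":0},{"linear":[0,0,0],"turn":0}])

```text
t: 19.25
ee_pos: [468.1, -159.3, 140.0]
orientation: [-2.112, -2.325, 0.0]
ft_force: [-0.1, -0.5, 0.5]
width: 39.8
grasp_force: 0.0
```

Request:
arm_command(series=[{"linear":[0,0,0],"turn":0},{"linear":[0,0,0],"turn":0},{"linear":[0,0,0],"turn":0},{"linear":[0,0,0],"turn":0}], jaw=-1)

```text
t: 19.65
ee_pos: [468.3, -160.2, 140.3]
orientation: [2.113, 2.323, 0.001]
ft_force: [1.3, 0.1, 2.3]
width: 12.4
grasp_force: 30.0
```

Request:
arm_command(series=[{"linear":[0,0,-0.02],"turn":0},{"linear":[0,0,-0.035],"turn":0},{"linear":[0,0,-0.045],"turn":0},{"linear":[0,0,-0.045],"turn":0},{"linear":[0,0,-0.045],"turn":0},{"linear":[0,0,0],"turn":0}])

```text
t: 20.25
ee_pos: [470.7, -161.1, 336.0]
orientation: [2.107, 2.316, 0.007]
ft_force: [0.6, -0.2, -0.7]
width: 12.0
grasp_force: 30.0
```

Request:
arm_command(series=[{"linear":[0.03,0.005,0],"turn":0.01},{"linear":[0.041,0.005,0],"turn":0.009},{"linear":[0.041,0.005,0],"turn":0},{"linear":[0.041,0.005,0],"turn":0},{"linear":[0.041,0.005,0],"turn":0},{"linear":[0.041,0.004,0],"turn":0},{"linear":[0.041,0.004,0],"turn":0},{"linear":[0.04,0.004,0],"turn":0},{"linear":[0,0,0.03],"turn":0},{"linear":[0,0,0.035],"turn":0}])

```text
t: 21.25
ee_pos: [480.1, 159.4, 264.2]
orientation: [2.132, 2.306, 0.003]
ft_force: [-0.2, 0.3, -1.2]
width: 11.4
grasp_force: 30.0
```

Request:
arm_command(series=[{"linear":[0,0,0.04],"turn":0},{"linear":[0,0,0.035],"turn":0},{"linear":[0,0,0.02],"turn":0},{"linear":[0,0,0],"turn":0},{"linear":[0,0,0],"turn":0},{"linear":[0,0,0],"turn":0}])

```text
t: 21.85
ee_pos: [480.7, 158.1, 170.8]
orientation: [2.135, 2.303, 0.003]
ft_force: [0.1, -0.9, -1.1]
width: 12.0
grasp_force: 30.0
```

Run:
```python
from h import *
o,p,a,R=pose(); print(o["t"],p,a,o["width"])
x,y=rk(42,-35);plan((x,y,147,.075),step=20)
```

```text
21.85 [480.67898671 158.12791777 170.78447472] 0.07594569072788895 11.99185713921766
2 x [np.float64(0.8), np.float64(-3.0), np.float64(11.9), np.float64(0.0)]
```

Request:
arm_command(series=[{"linear":[0.001,-0.003,0.002],"turn":0},{"linear":[0,-0.003,0.01],"turn":0},{"linear":[0,0,0.01],"turn":0},{"linear":[0,0,0.003],"turn":0},{"linear":[0,0,0.001],"turn":0},{"linear":[0,0,0.001],"turn":0},{"linear":[0,0,0],"turn":0},{"linear":[0,0,0],"turn":0}])

```text
t: 22.65
ee_pos: [473.3, 158.3, 143.3]
orientation: [-2.135, -2.304, 0.002]
ft_force: [-5.7, -1.2, 13.1]
width: 11.9
grasp_force: 30.0
```

Request:
arm_command(series=[{"linear":[0,0,0.001],"turn":0},{"linear":[0,0,0.001],"turn":0},{"linear":[0,0,0],"turn":0},{"linear":[0,0,0],"turn":0}])

```text
t: 23.05
ee_pos: [473.8, 158.4, 143.2]
orientation: [-2.135, -2.304, 0.001]
ft_force: [-8.4, -4.0, 33.7]
width: 12.0
grasp_force: 30.1
```

Request:
arm_command(series=[{"linear":[0,0,-0.002],"turn":0},{"linear":[0,0,0],"turn":0},{"linear":[0,0,0],"turn":0}], jaw=-0.22)

```text
t: 23.35
ee_pos: [473.9, 158.5, 142.5]
orientation: [-2.135, -2.304, 0.0]
ft_force: [0.1, -0.5, 0.6]
width: 32.2
grasp_force: 0.0
```

Request:
arm_command(series=[{"linear":[0,-0.007,0],"turn":0},{"linear":[0,-0.006,0],"turn":0},{"linear":[0,-0.006,0],"turn":0},{"linear":[0,-0.006,0],"turn":0},{"linear":[0,-0.006,0],"turn":0},{"linear":[0,-0.006,0],"turn":0},{"linear":[0,-0.005,0],"turn":0},{"linear":[0,-0.004,0],"turn":0},{"linear":[0,0,0],"turn":0},{"linear":[0,0,0],"turn":0}])

```text
t: 24.35
ee_pos: [428.1, 155.0, 142.8]
orientation: [2.135, 2.304, 0.001]
ft_force: [-0.9, 0.1, 0.2]
width: 34.2
grasp_force: 0.0
```

Request:
arm_command(series=[{"linear":[0,0,0],"turn":0},{"linear":[0,0,0],"turn":0},{"linear":[0,0,-0.02],"turn":0},{"linear":[0,0,-0.03],"turn":0},{"linear":[0,0,-0.03],"turn":0},{"linear":[0,0,-0.03],"turn":0}], jaw=0.14)

```text
t: 24.95
ee_pos: [427.9, 154.9, 253.7]
orientation: [-2.135, -2.304, 0.0]
ft_force: [-0.1, -0.1, 0.3]
width: 50.0
grasp_force: 0.0
```

Request:
arm_command(series=[{"linear":[-0.03,-0.005,0],"turn":0},{"linear":[-0.041,-0.005,0],"turn":0},{"linear":[-0.041,-0.005,0],"turn":0},{"linear":[-0.042,-0.005,0],"turn":0},{"linear":[-0.042,-0.006,0],"turn":0},{"linear":[-0.042,-0.006,0],"turn":0},{"linear":[-0.041,-0.006,0],"turn":-0.01},{"linear":[-0.04,-0.006,0],"turn":-0.009},{"linear":[0,0,0],"turn":0},{"linear":[0,0,0],"turn":0}], jaw=-0.1)

```text
t: 25.95
ee_pos: [408.4, -167.0, 252.5]
orientation: [-2.116, -2.321, -0.0]
ft_force: [-0.1, -0.2, -0.2]
width: 39.4
grasp_force: 0.0
```

Request:
arm_command(series=[{"linear":[0,0,0],"turn":0},{"linear":[0,0,0],"turn":0}])

```text
t: 26.15
ee_pos: [408.8, -165.3, 252.6]
orientation: [-2.111, -2.326, -0.0]
ft_force: [0.2, 0.4, 0.2]
width: 39.4
grasp_force: 0.0
```

Run:
```python
from h import *
o,p,a,R=pose(); print(o["t"],p,a,o["width"])
plan((408.5,-166,250,.094),(408.5,-166,138,.094))
T=cam("top"); S=cam("scene"); 
im=np.hstack([cv2.resize(c["img"][y:y+130,x:x+130],None,fx=3,fy=3) for c,x,y in((T,180,155),(S,270,130))]); cv2.imwrite("pics/a6.png",im)
```

```text
26.15 [ 408.75246403 -165.3288993   252.59532223] 0.09668929862141769 39.429845402098884
1 x [np.float64(-0.6), np.float64(-0.3), np.float64(2.6), np.float64(0.003)]
3 x [np.float64(0.0), np.float64(0.0), np.float64(37.3), np.float64(-0.0)]
```

View pics/a6.png

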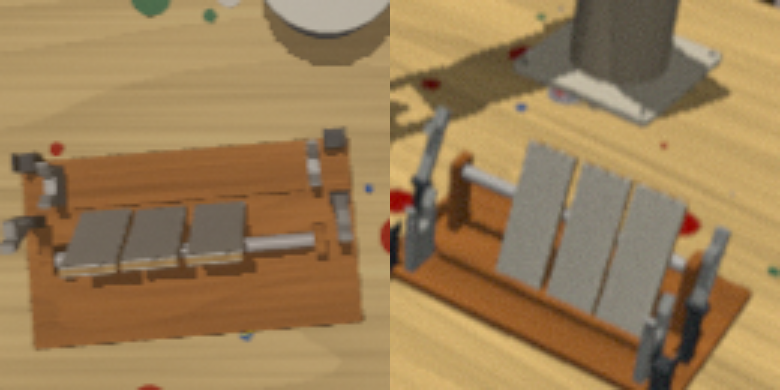

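Three panels lean in a row (crop top 60–245), leaving rail free at 250–315. Taking panel 4.

Request:
arm_command(series=[{"linear":[-0.001,0,0.025],"turn":0.003},{"linear":[0,0,0.035],"turn":0},{"linear":[0,0,0.03],"turn":0},{"linear":[0,0,0.023],"turn":0},{"linear":[0,0,0],"turn":0},{"linear":[0,0,0],"turn":0}])

```text
t: 26.85
ee_pos: [409.0, -167.0, 139.9]
orientation: [-2.115, -2.322, 0.0]
ft_force: [-0.2, -0.2, -0.5]
width: 39.5
grasp_force: 0.0
```

Request:
arm_command(series=[{"linear":[0,0,0],"turn":0},{"linear":[0,0,0],"turn":0},{"linear":[0,0,0],"turn":0},{"linear":[0,0,0],"turn":0}], jaw=-1)

```text
t: 27.25
ee_pos: [409.2, -167.6, 140.3]
orientation: [2.116, 2.32, 0.001]
ft_force: [5.0, 0.9, -2.3]
width: 11.7
grasp_force: 30.0
```

Request:
arm_command(series=[{"linear":[0,0,-0.02],"turn":0},{"linear":[0,0,-0.035],"turn":0},{"linear":[0,0,-0.045],"turn":0},{"linear":[0,0,-0.045],"turn":0},{"linear":[0,0,-0.045],"turn":0},{"linear":[0,0,0],"turn":0}])

```text
t: 27.85
ee_pos: [411.4, -168.7, 335.6]
orientation: [2.11, 2.313, 0.006]
ft_force: [1.8, -0.1, -0.7]
width: 12.1
grasp_force: 30.0
```

Request:
arm_command(series=[{"linear":[0.03,0.012,0],"turn":0.01},{"linear":[0.037,0.013,0],"turn":0.009},{"linear":[0.038,0.013,0],"turn":0},{"linear":[0.038,0.013,0],"turn":0},{"linear":[0.038,0.013,0],"turn":0},{"linear":[0.038,0.013,0],"turn":0},{"linear":[0.037,0.013,0],"turn":0},{"linear":[0,0,0],"turn":0},{"linear":[0,0,0.03],"turn":0},{"linear":[0,0,0.035],"turn":0}])

```text
t: 28.85
ee_pos: [479.1, 94.7, 264.0]
orientation: [2.137, 2.301, 0.002]
ft_force: [0.8, 0.2, -2.0]
width: 12.0
grasp_force: 30.0
```

Request:
arm_command(series=[{"linear":[0,0,0.04],"turn":0},{"linear":[0,0,0.025],"turn":0},{"linear":[0,0,0.01],"turn":0},{"linear":[0,0,0],"turn":0},{"linear":[0,0,0],"turn":0},{"linear":[0,0,0],"turn":0}])

```text
t: 29.45
ee_pos: [480.0, 94.7, 191.0]
orientation: [2.138, 2.3, 0.003]
ft_force: [0.3, 0.2, -0.9]
width: 11.7
grasp_force: 30.0
```

Run:
```python
from h import *
o,p,a,R=pose(); print(o["t"],p,a,o["width"])
x,y=rk(42,-97);plan((x,y,145,.075),step=60)
```

```text
29.45 [479.95601229  94.7182386  191.0410759 ] 0.07290973539321255 11.692656370266777
1 x [np.float64(2.8), np.float64(-0.6), np.float64(46.0), np.float64(-0.002)]
```

Request:
arm_command(series=[{"linear":[0.002,0,0.015],"turn":0},{"linear":[0.001,-0.001,0.015],"turn":0},{"linear":[0,0,0.012],"turn":0},{"linear":[0,0,0.003],"turn":0},{"linear":[0,0,0.002],"turn":0},{"linear":[0,0,0.001],"turn":0},{"linear":[0,0,0],"turn":0},{"linear":[0,0,0],"turn":0}])

```text
t: 30.25
ee_pos: [478.0, 97.6, 143.3]
orientation: [2.139, 2.301, 0.001]
ft_force: [-4.1, -0.1, 11.5]
width: 12.0
grasp_force: 30.0
```

Request:
arm_command(series=[{"linear":[0,0,0.001],"turn":0},{"linear":[0,0,0],"turn":0},{"linear":[0,0,0],"turn":0}])

```text
t: 30.55
ee_pos: [478.1, 97.7, 143.3]
orientation: [2.139, 2.301, 0.001]
ft_force: [-6.4, -1.4, 22.4]
width: 11.8
grasp_force: 30.0
```

Request:
arm_command(series=[{"linear":[0,0,-0.001],"turn":0},{"linear":[0,0,0],"turn":0},{"linear":[0,0,0],"turn":0}], jaw=-0.22)

```text
t: 30.85
ee_pos: [478.2, 97.6, 142.1]
orientation: [2.138, 2.301, 0.001]
ft_force: [0.8, 0.9, 1.0]
width: 32.0
grasp_force: 0.0
```

Request:
arm_command(series=[{"linear":[0,-0.007,0],"turn":0},{"linear":[0,-0.006,0],"turn":0},{"linear":[0,-0.006,0],"turn":0},{"linear":[0,-0.006,0],"turn":0},{"linear":[0,-0.006,0],"turn":0},{"linear":[0,-0.006,0],"turn":0},{"linear":[0,-0.005,0],"turn":0},{"linear":[0,-0.004,0],"turn":0},{"linear":[0,0,0],"turn":0},{"linear":[0,0,0],"turn":0}])

```text
t: 31.85
ee_pos: [432.1, 94.3, 141.8]
orientation: [2.139, 2.301, 0.001]
ft_force: [-0.3, -0.7, -0.1]
width: 34.4
grasp_force: 0.0
```

Request:
arm_command(series=[{"linear":[0,0,0],"turn":0},{"linear":[0,0,0],"turn":0},{"linear":[0,0,-0.02],"turn":0},{"linear":[0,0,-0.03],"turn":0},{"linear":[0,0,-0.03],"turn":0},{"linear":[0,0,-0.03],"turn":0}], jaw=0.14)

```text
t: 32.45
ee_pos: [431.7, 94.2, 252.7]
orientation: [-2.139, -2.301, 0.0]
ft_force: [0.5, -0.0, -0.2]
width: 50.2
grasp_force: 0.0
```

Request:
arm_command(series=[{"linear":[-0.03,0,0],"turn":-0.14},{"linear":[-0.04,0,0],"turn":-0.14},{"linear":[-0.04,0,0],"turn":-0.14},{"linear":[-0.04,-0.01,0],"turn":-0.14},{"linear":[0,0,0],"turn":-0.14},{"linear":[0,0,0],"turn":-0.14},{"linear":[0,0,0],"turn":-0.14},{"linear":[0,0,0],"turn":-0.14},{"linear":[0,0,0],"turn":-0.14},{"linear":[0,0,0],"turn":-0.14}])

```text
t: 33.45
ee_pos: [465.2, -49.3, 251.6]
orientation: [-0.162, -3.137, -0.0]
ft_force: [0.6, -0.3, -0.3]
width: 50.0
grasp_force: 0.0
```

Run:
```python
from h import *
o,p,a,R=pose(); print(o["t"],p,a,o["width"])
T=cam("top"); S=cam("scene"); 
im=np.vstack([cv2.resize(T["img"][140:280,180:440],None,fx=3,fy=3,interpolation=2)[:300],np.hstack([cv2.resize(S["img"][y:y+100,x:x+130],None,fx=3,fy=3,interpolation=2) for x,y in((150,120),(270,150))])]); cv2.imwrite("pics/a7.png",im); cv2.imwrite("pics/T7.png",T["img"]);cv2.imwrite("pics/S7.png",S["img"])
```

```text
33.45 [465.24843265 -49.31373902 251.5869213 ] 1.4674603048750738 50.002310723018226
```

View pics/a7.png

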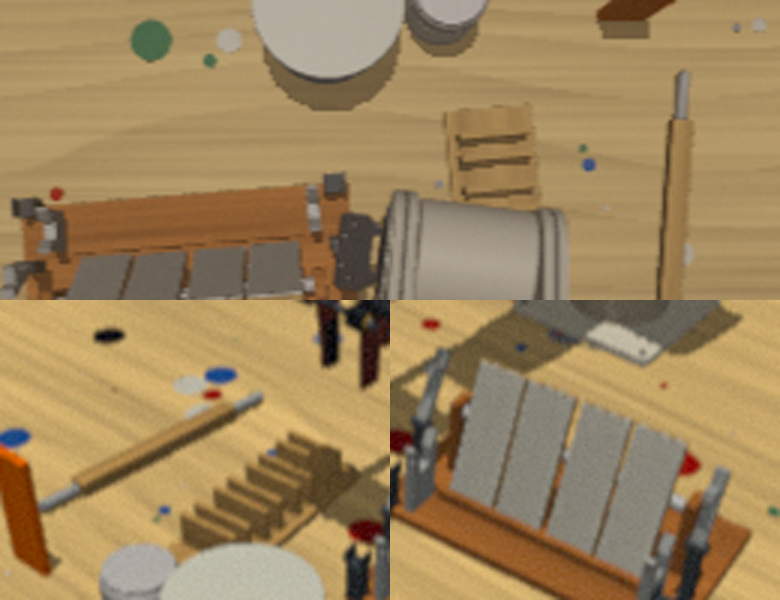

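All four panels lean side by side on the rail (scene crop 455–685). The bar lies undisturbed, its far stub tip at top-view pixel (407.7,163.3). Measuring the bar in two views.

Run:
```python
from h import *
np.set_printoptions(precision=1,suppress=True)
T=cam("top");S=cam("scene")
print("wood far end",tri(T,(405.8,180),S,(175.7,181.7)),"near",tri(T,(402,253.5),S,(230,155)))
print("stub tips",tri(T,(407.7,163.5),S,(150+42/3,120+205/3)),tri(T,(401,269.5),S,(150+262/3,120+98/3)))
plan((491.5,-354,250,1.488),(491.5,-354,60,1.488))
```

```text
wood far end (array([ 616.3, -362.3,   11.2]), np.float64(0.7287673015357228)) near (array([ 361.8, -336.9,   15.5]), np.float64(16.392346819206754))
stub tips (array([ 671. , -367.9,   10.1]), np.float64(6.7385121144269595)) (array([ 308.6, -341.1,   -2.1]), np.float64(7.799064644569627))
7 [[np.float64(-8.6), np.float64(-42.8), np.float64(0.2), np.float64(-0.004)], [np.float64(-8.4), np.float64(-42.9), np.float64(0.2), np.float64(-0.004)], [np.float64(-8.3), np.float64(-42.9), np.float64(0.2), np.float64(-0.004)], [np.float64(-8.1), np.float64(-42.9), np.float64(0.2), np.float64(-0.004)], [np.float64(-7.9), np.float64(-43.0), np.float64(0.2), np.float64(-0.004)], [np.float64(-7.7), np.float64(-43.0), np.float64(0.2), np.float64(-0.004)], [np.float64(-7.5), np.float64(-43.0), np.float64(0.2), np.float64(-0.004)]]
5 x [np.float64(0.0), np.float64(0.0), np.float64(38.0), np.float64(0.0)]
```

Request:
arm_command(series=[{"linear":[-0.008,-0.043,0],"turn":-0.004},{"linear":[-0.008,-0.043,0],"turn":-0.004},{"linear":[-0.008,-0.043,0],"turn":-0.004},{"linear":[-0.008,-0.043,0],"turn":-0.004},{"linear":[-0.008,-0.043,0],"turn":-0.004},{"linear":[-0.008,-0.043,0],"turn":0},{"linear":[-0.008,-0.043,0],"turn":0},{"linear":[0,0,0.03],"turn":0},{"linear":[0,0,0.04],"turn":0},{"linear":[0,0,0.04],"turn":0}])

```text
t: 34.65
ee_pos: [491.8, -355.1, 140.8]
orientation: [0.147, 3.137, -0.001]
ft_force: [0.2, 0.2, -1.0]
width: 50.2
grasp_force: 0.0
```

Request:
arm_command(series=[{"linear":[0,0,0.04],"turn":0},{"linear":[0,0,0.02],"turn":0},{"linear":[0,0,0],"turn":0},{"linear":[0,0,0],"turn":0},{"linear":[0,0,0],"turn":0}])

```text
t: 35.15
ee_pos: [492.7, -355.0, 83.3]
orientation: [0.141, 3.136, -0.002]
ft_force: [0.5, 0.6, 0.4]
width: 50.0
grasp_force: 0.0
```

Run:
```python
from h import *
np.set_printoptions(precision=1,suppress=True)
o,p,a,R=pose(); print(o["t"],p,a,o["width"])
plan((491,-354,28,1.488))
T=cam("top"); S=cam("scene"); 
im=np.hstack([cv2.resize(c["img"][y:y+130,x:x+130],None,fx=3,fy=3,interpolation=2) for c,x,y in((T,330,150),(S,140,90))]); cv2.imwrite("pics/a8.png",im)
for z in(12,): print(proj(S,[491,-354,z]),proj(T,[491,-354,z]))
```

```text
35.15 [ 492.7 -355.    83.3] 1.4808540006277489 49.98572139730544
2 x [np.float64(0.9), np.float64(0.4), np.float64(27.6), np.float64(-0.004)]
[201.8 167.7] [404.1 216.7]
```

View pics/a8.png

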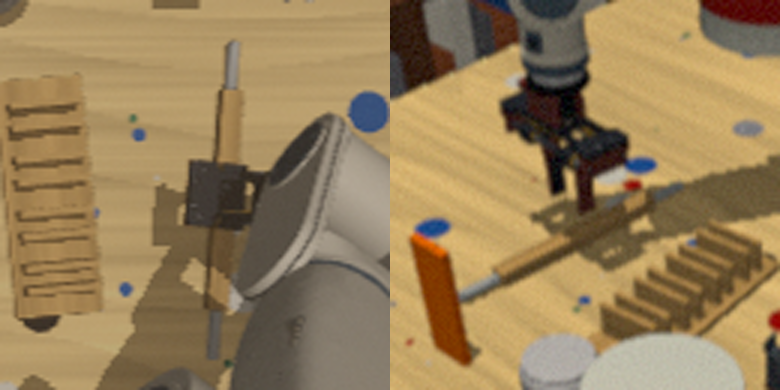

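The gripper straddles the bar at mid-length. Descending and gripping.

Request:
arm_command(series=[{"linear":[0.001,0.0005,0.025],"turn":-0.005},{"linear":[0,0,0.02],"turn":0},{"linear":[0,0,0.01],"turn":0},{"linear":[0,0,0],"turn":0},{"linear":[0,0,0],"turn":0}])

```text
t: 35.75
ee_pos: [491.2, -354.0, 27.5]
orientation: [0.132, 3.138, -0.001]
ft_force: [0.5, 0.3, -0.4]
width: 50.1
grasp_force: 0.0
```

Request:
arm_command(series=[{"linear":[0,0,0],"turn":0},{"linear":[0,0,0],"turn":0},{"linear":[0,0,0],"turn":0},{"linear":[0,0,0],"turn":0}], jaw=-1)

```text
t: 36.15
ee_pos: [490.9, -353.6, 27.1]
orientation: [0.132, 3.138, -0.0]
ft_force: [-1.0, 0.6, 3.8]
width: 23.8
grasp_force: 30.0
```

Request:
arm_command(series=[{"linear":[0,0,-0.015],"turn":0},{"linear":[0,0,-0.03],"turn":0},{"linear":[0,0,-0.04],"turn":0},{"linear":[0,0,-0.045],"turn":0},{"linear":[0,0,-0.045],"turn":0},{"linear":[0,0,-0.04],"turn":0},{"linear":[0,0,0],"turn":0}])

```text
t: 36.85
ee_pos: [493.2, -355.6, 248.9]
orientation: [0.131, 3.13, -0.01]
ft_force: [0.4, -0.1, -2.0]
width: 23.5
grasp_force: 30.0
```

Run:
```python
from h import *
o,p,a,R=pose(); print(o["t"],p,a,o["width"],o["ft_force"],o["moment"])
x,y=rk(80,0); plan((x,y,240,RY),step=43)
```

```text
36.85 [ 493.18686525 -355.60614568  248.90595011] 1.4868051635876574 23.517561013396897 [ 0.40933147 -0.12736127 -1.98235863] [ 0.01899613 -0.03483142  0.02922664]
13 [[np.float64(2.3), np.float64(42.5), np.float64(0.7), np.float64(0.109)], [np.float64(6.9), np.float64(42.0), np.float64(0.7), np.float64(0.109)], [np.float64(11.4), np.float64(41.0), np.float64(0.7), np.float64(0.109)], [np.float64(15.8), np.float64(39.5), np.float64(0.7), np.float64(0.109)], [np.float64(20.0), np.float64(37.6), np.float64(0.7), np.float64(0.109)], [np.float64(23.9), np.float64(35.2), np.float64(0.7), np.float64(0.109)], [np.float64(27.6), np.float64(32.4), np.float64(0.7), np.float64(0.109)], [np.float64(30.9), np.float64(29.2), np.float64(0.7), np.float64(0.109)], [np.float64(33.9), np.float64(25.7), np.float64(0.7), np.float64(0.109)], [np.float64(36.5), np.float64(21.8), np.float64(0.7), np.float64(0.109)], [np.float64(38.6), np.float64(17.8), np.float64(0.7), np.float64(0.109)], [np.float64(40.3), np.float64(13.5), np.float64(0.7), np.float64(0.109)], [np.float64(41.6), np.float64(9.0), np.float64(0.7), np.float64(0.109)]]
```

Request:
arm_command(series=[{"linear":[0.002,0.042,0],"turn":0.109},{"linear":[0.007,0.042,0],"turn":0.109},{"linear":[0.011,0.041,0],"turn":0.109},{"linear":[0.016,0.04,0],"turn":0.109},{"linear":[0.02,0.038,0],"turn":0.109},{"linear":[0.024,0.035,0],"turn":0.109},{"linear":[0.028,0.032,0],"turn":0.109},{"linear":[0.031,0.029,0],"turn":0.109},{"linear":[0.034,0.026,0],"turn":0.109},{"linear":[0.037,0.022,0],"turn":0.109}])

```text
t: 37.85
ee_pos: [503.1, 74.0, 241.3]
orientation: [-1.746, -2.611, 0.001]
ft_force: [0.7, -0.1, -2.3]
width: 23.8
grasp_force: 30.0
```

Request:
arm_command(series=[{"linear":[0.039,0.018,0],"turn":0.109},{"linear":[0.04,0.013,0],"turn":0.109},{"linear":[0.041,0.009,0],"turn":0.109},{"linear":[0,0,0],"turn":0},{"linear":[0,0,0],"turn":0},{"linear":[0,0,0],"turn":0}])

```text
t: 38.45
ee_pos: [507.7, 198.4, 241.2]
orientation: [-2.142, -2.298, 0.002]
ft_force: [0.2, 0.2, -2.5]
width: 23.4
grasp_force: 30.0
```

Run:
```python
from h import *
o,p,a,R=pose(); print(o["t"],p,a,o["width"],o["ft_force"])
x,y=rk(80,0); plan((x,y,150,RY))
T=cam("top"); S=cam("scene"); 
crop(T,175,150,310,280,3,"t9.png");crop(S,260,130,390,260,3,"s9.png")
im=np.hstack([cv2.imread("pics/t9.png"),cv2.imread("pics/s9.png")]); cv2.imwrite("pics/a9.png",im[:,:800])
```

```text
38.45 [507.68506573 198.40354153 241.20120327] 0.07049451560499762 23.414880290153636 [ 0.16610531  0.23912402 -2.5106215 ]
3 x [np.float64(-0.5), np.float64(0.7), np.float64(30.4), np.float64(-0.002)]
```

View pics/a9.png

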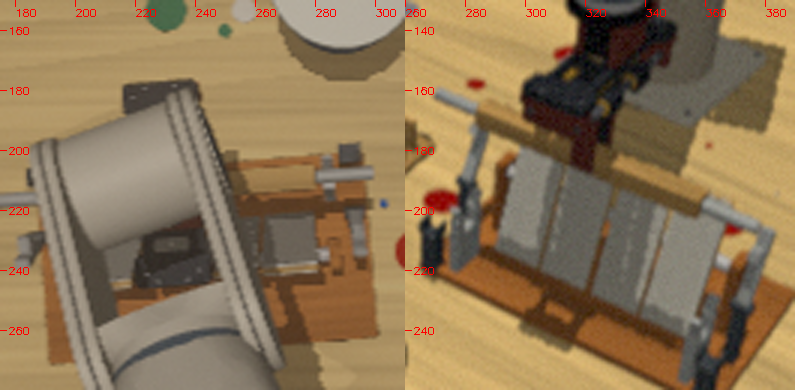

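The bar is level above the front of the rack, both stubs overlapping the posts (scene ≈(275,163) and (375,205)). Lowering.

Request:
arm_command(series=[{"linear":[-0.001,0.002,0.02],"turn":-0.005},{"linear":[0,0,0.03],"turn":0},{"linear":[0,0,0.025],"turn":0},{"linear":[0,0,0.015],"turn":0},{"linear":[0,0,0],"turn":0},{"linear":[0,0,0],"turn":0},{"linear":[0,0,0],"turn":0}])

```text
t: 39.25
ee_pos: [511.2, 198.3, 152.8]
orientation: [2.137, 2.302, 0.003]
ft_force: [-0.2, -0.9, -1.8]
width: 23.7
grasp_force: 30.0
```

Run:
```python
from h import *
np.set_printoptions(precision=1,suppress=True)
o,p,a,R=pose(); print(o["t"],p,a,o["width"],o["ft_force"])
q=p[:2]-RO; print("rack xy",q[0]*np.cos(RY)+q[1]*np.sin(RY),-q[0]*np.sin(RY)+q[1]*np.cos(RY))
x,y=rk(80,0); plan((x,y,123,RY))
T=cam("top"); S=cam("scene"); 
im=np.hstack([cv2.resize(c["img"][y:y+100,x:x+65],None,fx=6,fy=6,interpolation=2) for c,x,y in((S,265,160),(S,335,170))]); cv2.imwrite("pics/a10.png",im)
for s in (1,-1):
  print("slot floor/top/stub centre now",[proj(S,[*rk(80,143*s),z]) for z in(68,106,p[2]-15)],[proj(T,[*rk(80,143*s),z]) for z in(106,p[2]-15)])
```

```text
39.25 [511.2 198.3 152.8] 0.0741662524623513 23.749207384543947 [-0.2 -0.9 -1.8]
rack xy 81.5259102362221 1.2093282800958232
1 x [np.float64(-1.2), np.float64(-1.5), np.float64(29.8), np.float64(-0.001)]
slot floor/top/stub centre now [array([356.3, 240.6]), array([358.2, 231.5]), array([359.9, 223.7])] [array([193.9, 215.3]), array([191.8, 215.2])]
slot floor/top/stub centre now [array([278.4, 204.3]), array([278.7, 195.4]), array([278.9, 187.8])] [array([284.3, 207.9]), array([284.4, 207.6])]
```

View pics/a10.png

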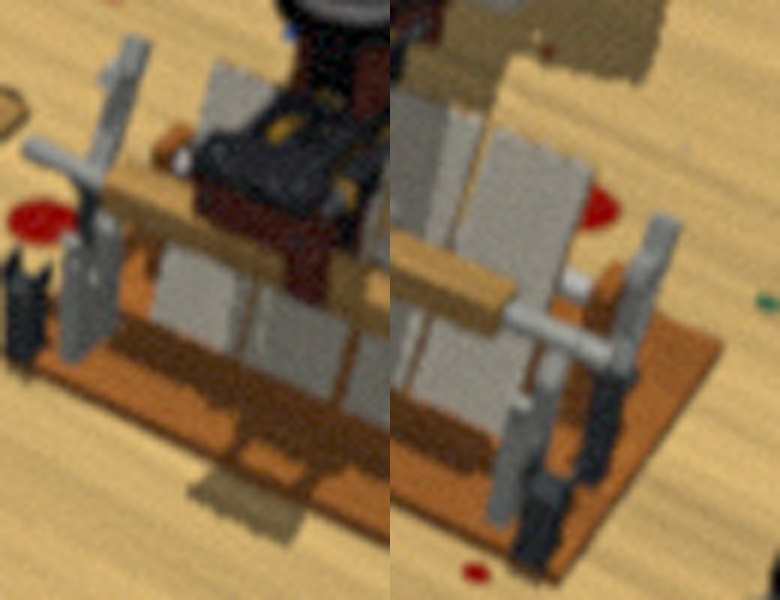

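Both stubs hang over their slots: the post prong midpoints at scene (359,232) and (280,197) agree with the calculation to within 2–3 mm. Lowering into the flare.

Request:
arm_command(series=[{"linear":[-0.001,-0.001,0.012],"turn":0},{"linear":[0,0,0.01],"turn":0},{"linear":[0,0,0.007],"turn":0},{"linear":[0,0,0.003],"turn":0},{"linear":[0,0,0],"turn":0},{"linear":[0,0,0],"turn":0}])

```text
t: 39.95
ee_pos: [509.5, 197.5, 119.6]
orientation: [-2.137, -2.303, 0.0]
ft_force: [-0.2, -0.0, -2.2]
width: 24.1
grasp_force: 30.0
```

Request:
arm_command(series=[{"linear":[0,0,0.002],"turn":0},{"linear":[0,0,0.002],"turn":0},{"linear":[0,0,0.002],"turn":0},{"linear":[0,0,0],"turn":0},{"linear":[0,0,0],"turn":0},{"linear":[0,0,0],"turn":0}])

```text
t: 40.55
ee_pos: [509.5, 197.5, 113.8]
orientation: [2.137, 2.303, 0.0]
ft_force: [-0.4, 0.1, -2.1]
width: 23.5
grasp_force: 30.0
```

Run:
```python
from h import *
np.set_printoptions(precision=1,suppress=True)
o,p,a,R=pose(); print(o["t"],p,a,o["width"],o["ft_force"],o["moment"])
q=p[:2]-RO; print("rack xy",q[0]*np.cos(RY)+q[1]*np.sin(RY),-q[0]*np.sin(RY)+q[1]*np.cos(RY))
```

```text
40.55 [509.5 197.5 113.8] 0.07479826017584598 23.549666135297443 [-0.4  0.1 -2.1] [-0.  0. -0.]
rack xy 79.76768738568046 0.49174910897771174
```

Request:
arm_command(series=[{"linear":[0,0,0],"turn":0},{"linear":[0,0,0],"turn":0},{"linear":[0,0,0],"turn":0},{"linear":[0,0,-0.01],"turn":0},{"linear":[0,0,-0.03],"turn":0},{"linear":[0,0,-0.04],"turn":0},{"linear":[0,0,-0.04],"turn":0},{"linear":[0,0,0],"turn":0},{"linear":[0,0,0],"turn":0}], jaw=-0.18)

```text
t: 41.45
ee_pos: [510.0, 197.6, 235.2]
orientation: [2.136, 2.302, 0.004]
ft_force: [-0.7, 0.2, -1.6]
width: 35.7
grasp_force: 0.0
```

Run:
```python
from h import *
np.set_printoptions(precision=1,suppress=True)
o,p,a,R=pose(); print(o["t"],p,a,o["width"],o["ft_force"])
S=cam("scene"); T=cam("top")
im=cv2.resize(S["img"][155:255,260:390],None,fx=6,fy=6,interpolation=2); cv2.imwrite("pics/a11.png",im)
for z in (75,82,99):
  print(z,[(proj(S,[*rk(80,y),z])-[260,155])*6 for y in(181,125,-125,-181)])
# left hook waypoints (rack x,y=168)
```

```text
41.45 [510.  197.6 235.2] 0.07482549906437562 35.664702544406275 [-0.7  0.2 -1.6]
75 [array([649.2, 535.7]), array([547.5, 488.6]), array([137.8, 298.8]), array([ 54.7, 260.3])]
82 [array([651.6, 525.8]), array([549.5, 478.7]), array([138.2, 289.1]), array([ 54.8, 250.6])]
99 [array([657.5, 501.5]), array([554.4, 454.5]), array([139.2, 265.1]), array([ 55.1, 226.8])]
```

View pics/a11.png

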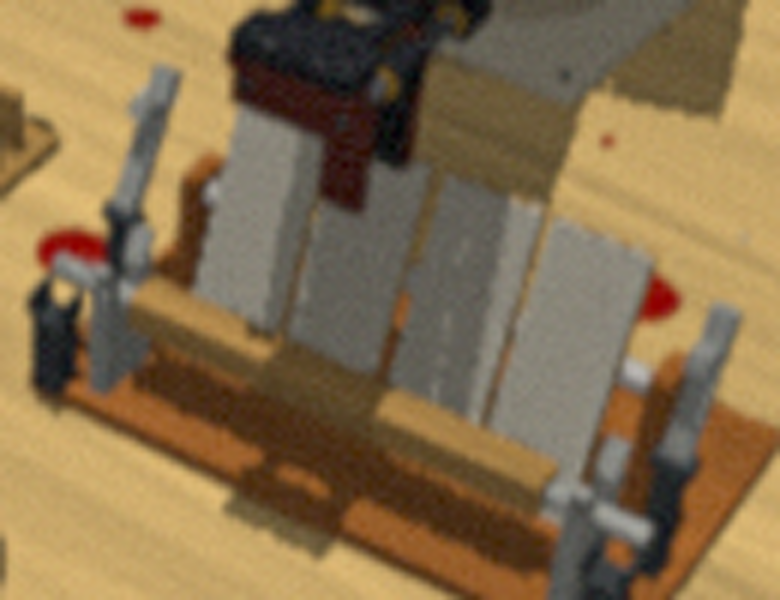

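The bar has dropped into both slots: its stub tips at crop (645,530) and (60,265) match a home height of ≈75 mm. That was the last of my picture budget (in fact one over), so I work on numbers only from here. Next is the position of the hook catch.

Run:
```python
from h import *
np.set_printoptions(precision=1,suppress=True)
T=cam("top");S=cam("scene")
def rf(P): q=P[:2]-RO; c,s=np.cos(RY),np.sin(RY); return np.array([c*q[0]+s*q[1],-s*q[0]+c*q[1],P[2]])
P,e=tri(T,(291.3,200.5),S,(269.3,203)); print("catch R rack",rf(P),e)
P,e=tri(T,(188.7,209),S,(260+610/6,155+575/6)); print("catch L rack",rf(P),e)
o,p,a,R=pose();print(p,a)
w=lambda x,y,z:(*rk(x,y),z,RY)
plan(w(-50,168,235),w(-50,168,160),step=45)
```

```text
catch R rack [ 102.2 -166.5   77.4] 3.3697626701958283
catch L rack [102.4 170.4  59.3] 5.073259675533767
[508.6 197.1 232.4] 0.07480440055963297
5 x [np.float64(33.6), np.float64(-25.8), np.float64(-0.5), np.float64(-0.0)]
2 x [np.float64(0.0), np.float64(0.0), np.float64(37.5), np.float64(-0.0)]
```

Request:
arm_command(series=[{"linear":[0.03,-0.023,0],"turn":0},{"linear":[0.034,-0.026,0],"turn":0},{"linear":[0.035,-0.027,0],"turn":0},{"linear":[0.035,-0.027,0],"turn":0},{"linear":[0.034,-0.026,0],"turn":0},{"linear":[0,0,0.03],"turn":0},{"linear":[0,0,0.03],"turn":0},{"linear":[0,0,0.012],"turn":0},{"linear":[0,0,0],"turn":0},{"linear":[0,0,0],"turn":0}], jaw=-1)

```text
t: 42.65
ee_pos: [368.6, 355.3, 161.8]
orientation: [-2.137, -2.302, 0.001]
ft_force: [0.5, -0.0, 0.3]
width: 0.5
grasp_force: 0.0
```

```bash
cat >> h.py <<'E'
def rf(P): q=P[:2]-RO; c,s=np.cos(RY),np.sin(RY); return np.array([c*q[0]+s*q[1],-s*q[0]+c*q[1],P[2]])
E
python3 - <<'E'
from h import *
o,p,a,R=pose();print(o["t"],rf(p),a,o["width"],o["ft_force"])
E
```

```text
42.65 [-48.87354281 168.42153986 161.82729199] 0.07427892819510666 0.47784082871346456 [ 0.46522251 -0.02155445  0.34457315]
```

Request:
arm_command(series=[{"linear":[0,0.016,0.001],"turn":0},{"linear":[0,0.016,0.001],"turn":0},{"linear":[0,0.016,0],"turn":0},{"linear":[0,0.016,0],"turn":0},{"linear":[0,0.016,0],"turn":0},{"linear":[0,0.015,0.003],"turn":0},{"linear":[0,0.015,0.003],"turn":0},{"linear":[0,0,0],"turn":0}])

```text
t: 43.45
ee_pos: [479.9, 363.6, 153.0]
orientation: [2.138, 2.302, 0.001]
ft_force: [-0.6, 0.2, 0.1]
width: 0.3
grasp_force: 0.0
```

Request:
arm_command(series=[{"linear":[0,0.015,0.005],"turn":0},{"linear":[0,0.015,0.005],"turn":0},{"linear":[0,0.01,0.005],"turn":0},{"linear":[0,0.01,0.005],"turn":0},{"linear":[0,0.008,0.005],"turn":0},{"linear":[0,0.008,0.005],"turn":0},{"linear":[0,0,0.002],"turn":0},{"linear":[0,0,0],"turn":0},{"linear":[0,0,0],"turn":0}])

```text
t: 44.35
ee_pos: [543.4, 368.4, 121.7]
orientation: [-2.137, -2.303, 0.001]
ft_force: [-0.4, -0.9, 0.5]
width: 0.6
grasp_force: 0.0
```

Run:
```python
from h import *
o,p,a,R=pose();print(o["t"],rf(p),a,o["width"],o["ft_force"])
```

```text
44.35 [126.35585305 168.45124599 121.653852  ] 0.07500255279016552 0.6054502437509489 [-0.36717265 -0.88474185  0.47811361]
```

Request:
arm_command(series=[{"linear":[0,0,0.002],"turn":0},{"linear":[0,0,0.002],"turn":0},{"linear":[0,0,0.001],"turn":0},{"linear":[0,0,0],"turn":0},{"linear":[0,0,0],"turn":0}])

```text
t: 44.85
ee_pos: [543.7, 368.5, 116.6]
orientation: [-2.137, -2.303, 0.0]
ft_force: [-0.2, 0.0, -0.2]
width: 0.6
grasp_force: 0.0
```

Request:
arm_command(series=[{"linear":[0,0,0.001],"turn":0},{"linear":[0,0,0.001],"turn":0},{"linear":[0,0,0],"turn":0},{"linear":[0,0,0],"turn":0}])

```text
t: 45.25
ee_pos: [543.9, 368.6, 116.0]
orientation: [2.137, 2.303, 0.001]
ft_force: [-2.8, -1.3, 9.7]
width: 0.7
grasp_force: 4.8
```

Request:
arm_command(series=[{"linear":[0,0,0.001],"turn":0},{"linear":[0,0,0.001],"turn":0},{"linear":[0,0,0],"turn":0},{"linear":[0,0,0],"turn":0}])

```text
t: 45.65
ee_pos: [543.9, 368.7, 115.4]
orientation: [2.137, 2.303, 0.001]
ft_force: [-7.2, -3.2, 20.8]
width: 0.2
grasp_force: 10.2
```

Request:
arm_command(series=[{"linear":[0,0,-0.03],"turn":0},{"linear":[0,0,-0.045],"turn":0},{"linear":[0,0,-0.045],"turn":0},{"linear":[0,0,0],"turn":0}])

```text
t: 46.05
ee_pos: [546.9, 370.5, 239.9]
orientation: [2.135, 2.301, 0.018]
ft_force: [-0.1, 0.4, 1.1]
width: 0.6
grasp_force: 0.0
```

Request:
arm_command(series=[{"linear":[-0.03,-0.016,0],"turn":0},{"linear":[-0.038,-0.02,0],"turn":0},{"linear":[-0.038,-0.02,0],"turn":0},{"linear":[-0.038,-0.02,0],"turn":0},{"linear":[-0.038,-0.02,0],"turn":0},{"linear":[-0.039,-0.02,0],"turn":0},{"linear":[-0.039,-0.02,0],"turn":0},{"linear":[-0.039,-0.02,0],"turn":0},{"linear":[-0.038,-0.02,0],"turn":0},{"linear":[0,0,0],"turn":0}])

```text
t: 47.05
ee_pos: [390.8, 16.2, 232.1]
orientation: [-2.141, -2.298, 0.003]
ft_force: [0.4, 0.7, 0.4]
width: 0.5
grasp_force: 0.0
```

Request:
arm_command(series=[{"linear":[0,0,0.03],"turn":0},{"linear":[0,0,0.03],"turn":0},{"linear":[0,0,0.014],"turn":0},{"linear":[0,0,0],"turn":0},{"linear":[0,0,0],"turn":0},{"linear":[0,0,0],"turn":0}])

```text
t: 47.65
ee_pos: [394.2, 19.5, 159.4]
orientation: [2.136, 2.303, 0.002]
ft_force: [-0.2, 0.8, -0.7]
width: 0.4
grasp_force: 0.0
```

Run:
```python
from h import *
np.set_printoptions(precision=1,suppress=True)
o,p,a,R=pose();print(o["t"],rf(p),a,o["width"],o["ft_force"])
T=cam("top");S=cam("scene");S0=cv2.imread("pics/S7.png");T0=cv2.imread("pics/T7.png")
for nm,c,b in(("S",S,S0),("T",T,T0)):
  for al in(2.2,0):
    for s in (1,-1):
      for r in (50,65,80):
        u=proj(c,[*rk(42+r*np.cos(al),168*s),92+r*np.sin(al)]).round().astype(int)
        print(nm,"ang",al,"side",s,"r",r,u,b[u[1],u[0]],c["img"][u[1],u[0]])
```

```text
47.65 [ -48.5 -168.3  159.4] 0.0751584004061014 0.3821941863331646 [-0.2  0.8 -0.7]
S ang 2.2 side 1 r 50 [377 216] [106 110 113] [103 166 198]
S ang 2.2 side 1 r 65 [379 211] [118 122 119] [104 163 199]
S ang 2.2 side 1 r 80 [381 207] [122 125 127] [ 98 158 189]
S ang 2.2 side -1 r 50 [284 176] [82 85 85] [83 85 86]
S ang 2.2 side -1 r 65 [286 172] [94 98 97] [75 76 75]
S ang 2.2 side -1 r 80 [287 168] [95 91 93] [79 77 77]
S ang 0 side 1 r 50 [363 241] [ 40  87 138] [147 152 154]
S ang 0 side 1 r 65 [361 244] [ 66  82 107] [144 157 155]
S ang 0 side 1 r 80 [359 247] [40 35 34] [136 142 140]
S ang 0 side -1 r 50 [270 198] [ 0  0 80] [145 150 151]
S ang 0 side -1 r 65 [268 200] [ 67  98 146] [ 93  99 107]
S ang 0 side -1 r 80 [265 203] [ 78 114 130] [ 85 119 136]
T ang 2.2 side 1 r 50 [186 238] [ 86 126 152] [ 86 127 154]
T ang 2.2 side 1 r 65 [185 241] [ 96 142 168] [ 97 142 169]
T ang 2.2 side 1 r 80 [184 244] [ 98 144 171] [ 96 143 169]
T ang 2.2 side -1 r 50 [294 229] [56 60 68] [56 62 67]
T ang 2.2 side -1 r 65 [295 232] [72 77 83] [68 77 84]
T ang 2.2 side -1 r 80 [295 235] [55 57 64] [ 77  94 112]
T ang 0 side 1 r 50 [187 212] [67 81 95] [140 149 155]
T ang 0 side 1 r 65 [186 208] [55 64 71] [144 153 160]
T ang 0 side 1 r 80 [186 203] [ 99 143 169] [140 150 157]
T ang 0 side -1 r 50 [292 204] [40 57 73] [39 57 72]
T ang 0 side -1 r 65 [291 199] [74 78 83] [75 78 84]
T ang 0 side -1 r 80 [291 194] [105 152 177] [102 150 177]
```

The left hook now shows as grey steel on the closed line in both views, and the open position is clear. Right hook next.

Request:
arm_command(series=[{"linear":[0,0.016,0],"turn":0},{"linear":[0,0.016,0],"turn":0},{"linear":[0,0.016,0],"turn":0},{"linear":[0,0.016,0],"turn":0},{"linear":[0,0.016,0],"turn":0},{"linear":[0,0.015,0.003],"turn":0},{"linear":[0,0.015,0.003],"turn":0},{"linear":[0,0,0],"turn":0}])

```text
t: 48.55
ee_pos: [505.0, 27.6, 152.8]
orientation: [2.136, 2.302, 0.002]
ft_force: [-0.1, -0.8, -1.7]
width: 0.3
grasp_force: 0.0
```

Request:
arm_command(series=[{"linear":[0,0.015,0.005],"turn":0},{"linear":[0,0.015,0.005],"turn":0},{"linear":[0,0.01,0.005],"turn":0},{"linear":[0,0.01,0.005],"turn":0},{"linear":[0,0.008,0.005],"turn":0},{"linear":[0,0.008,0.005],"turn":0},{"linear":[0,0,0.001],"turn":0},{"linear":[0,0,0],"turn":0},{"linear":[0,0,0],"turn":0}])

```text
t: 49.45
ee_pos: [568.6, 32.4, 121.7]
orientation: [-2.137, -2.303, 0.0]
ft_force: [-0.7, -0.4, -0.1]
width: 0.1
grasp_force: 0.0
```

Request:
arm_command(series=[{"linear":[0,0,0.002],"turn":0},{"linear":[0,0,0.002],"turn":0},{"linear":[0,0,0],"turn":0},{"linear":[0,0,0],"turn":0}])

```text
t: 49.85
ee_pos: [568.9, 32.4, 117.7]
orientation: [-2.137, -2.303, 0.0]
ft_force: [1.0, 0.3, 0.0]
width: 0.5
grasp_force: 0.0
```

Request:
arm_command(series=[{"linear":[0,0,0.001],"turn":0},{"linear":[0,0,0.001],"turn":0},{"linear":[0,0,0],"turn":0},{"linear":[0,0,0],"turn":0}])

```text
t: 50.25
ee_pos: [569.1, 32.4, 116.2]
orientation: [2.137, 2.303, 0.0]
ft_force: [-2.9, -0.4, 5.5]
width: 0.2
grasp_force: 2.6
```

Contact comes at the same closed height. One more millimetre, then I retreat clear and verify.

Request:
arm_command(series=[{"linear":[0,0,0.001],"turn":0},{"linear":[0,0,0.001],"turn":0},{"linear":[0,0,0],"turn":0},{"linear":[0,0,0],"turn":0}])

```text
t: 50.65
ee_pos: [569.2, 32.4, 115.5]
orientation: [2.136, 2.303, 0.001]
ft_force: [-5.2, -0.3, 18.4]
width: 0.5
grasp_force: 9.2
```

Request:
arm_command(series=[{"linear":[0,0,-0.03],"turn":0},{"linear":[0,0,-0.045],"turn":0},{"linear":[0,0,-0.045],"turn":0},{"linear":[0,0,-0.03],"turn":0},{"linear":[-0.03,-0.01,0],"turn":0},{"linear":[-0.045,-0.01,0],"turn":0},{"linear":[-0.045,-0.01,0],"turn":0},{"linear":[-0.045,-0.01,0],"turn":0},{"linear":[-0.045,0,0],"turn":0},{"linear":[-0.03,0,0],"turn":0}])

```text
t: 51.65
ee_pos: [546.6, -212.6, 263.8]
orientation: [2.138, 2.301, -0.0]
ft_force: [0.7, 0.4, -0.0]
width: 0.2
grasp_force: 0.0
```

Request:
arm_command(series=[{"linear":[0,0,0],"turn":0},{"linear":[0,0,0],"turn":0},{"linear":[0,0,0],"turn":0},{"linear":[0,0,0],"turn":0}])

```text
t: 52.05
ee_pos: [547.0, -208.7, 263.6]
orientation: [-2.135, -2.304, 0.0]
ft_force: [-0.8, -0.2, 0.2]
width: 0.5
grasp_force: 0.0
```

Run:
```python
from h import *
np.set_printoptions(precision=1,suppress=True)
o,p,a,R=pose();print(o["t"],p,rf(p),o["ft_force"])
T=cam("top");S=cam("scene")
def s(c,P): u=proj(c,P).round().astype(int); return u,c["img"][u[1],u[0]]
for sd in(1,-1):
  for al in(2.2,.4,0):
    print("hook",sd,al,[ (nm,*s(c,[*rk(42+r*np.cos(al),168*sd),97+r*np.sin(al)])[1]) for nm,c in(("S",S),("T",T)) for r in(50,65,80)])
print("bar top",[ (nm,y,s(c,[*rk(80,y),z])[1]) for nm,c,z in(("S",S,87),("T",T,87)) for y in(-120,-60,0,60,120)])
# wood-bar height: centre-line rows of wood mask in scene vs prediction
hsv=cv2.cvtColor(S["img"],cv2.COLOR_BGR2HSV)
m=cv2.inRange(hsv,(13,80,60),(28,255,255))
for y in(-100,-40,40,100):
  u=proj(S,[*rk(92,y),75]).round().astype(int); col=m[u[1]-14:u[1]+14,u[0]]; r=np.flatnonzero(col)+u[1]-14
  print("bar rows",y,u,r.min() if len(r) else None,r.max() if len(r) else None,"pred",proj(S,[*rk(68,y),87])[1].round(1),proj(S,[*rk(92,y),63])[1].round(1))
# bystanders: pre vs now
T0=cv2.imread("pics/top0.png")
for nm,(x0,y0,x1,y1) in dict(pail=(262,114,318,170),tin=(316,122,345,155),bottle=(128,178,162,206),orange=(378,130,410,150)).items():
  print(nm,cv2.absdiff(T0,T["img"])[y0:y1,x0:x1].mean())
print("panel colours",[s(T,[*rk(-10+13,y),140])[1] for y in(90,28,-34,-96)])
```

```text
52.05 [ 547.  -208.7  263.6] [  86.7 -407.3  263.6] [-0.8 -0.2  0.2]
hook 1 2.2 [('S', np.uint8(103), np.uint8(168), np.uint8(202)), ('S', np.uint8(106), np.uint8(166), np.uint8(198)), ('S', np.uint8(100), np.uint8(158), np.uint8(188)), ('T', np.uint8(91), np.uint8(134), np.uint8(160)), ('T', np.uint8(102), np.uint8(149), np.uint8(176)), ('T', np.uint8(102), np.uint8(148), np.uint8(176))]
hook 1 0.4 [('S', np.uint8(33), np.uint8(55), np.uint8(89)), ('S', np.uint8(31), np.uint8(53), np.uint8(78)), ('S', np.uint8(66), np.uint8(75), np.uint8(80)), ('T', np.uint8(149), np.uint8(157), np.uint8(164)), ('T', np.uint8(129), np.uint8(138), np.uint8(144)), ('T', np.uint8(141), np.uint8(155), np.uint8(165))]
hook 1 0 [('S', np.uint8(145), np.uint8(149), np.uint8(149)), ('S', np.uint8(141), np.uint8(150), np.uint8(152)), ('S', np.uint8(145), np.uint8(150), np.uint8(149)), ('T', np.uint8(149), np.uint8(157), np.uint8(164)), ('T', np.uint8(148), np.uint8(156), np.uint8(163)), ('T', np.uint8(146), np.uint8(155), np.uint8(161))]
hook -1 2.2 [('S', np.uint8(99), np.uint8(163), np.uint8(196)), ('S', n
[... 1139 characters left out ...]
nt8)), ('T', -120, array([ 79, 128, 160], dtype=uint8)), ('T', -60, array([ 79, 126, 160], dtype=uint8)), ('T', 0, array([ 80, 127, 162], dtype=uint8)), ('T', 60, array([ 74, 121, 154], dtype=uint8)), ('T', 120, array([118, 131, 142], dtype=uint8))]
bar rows -100 [287 210] 196 223 pred 203.0 212.5
bar rows -40 [303 217] 210 230 pred 210.2 219.8
bar rows 40 [325 227] 213 240 pred 220.2 230.0
bar rows 100 [342 235] 227 247 pred 228.0 238.1
pail 4.842155612244898
tin 4.599791013584117
bottle 4.099789915966387
orange 3.8119791666666667
panel colours [array([ 92, 104, 115], dtype=uint8), array([ 90, 101, 112], dtype=uint8), array([ 89, 101, 110], dtype=uint8), array([ 91, 101, 112], dtype=uint8)]
```

Both hooks read as closed in both views, the bar is home, all four panels are on the rail, and the pail, tin and bottle haven't moved. Handing in.

```bash
python3 -c "
from workcell import ctrl
print(ctrl.close_job())"
```

```text
the job is handed in; nothing more can be done
None
```

I handed the job in at about 52 s: all four panels lean in the rack, the keeper bar is in both slots, both hooks are closed and nothing else moved, though I viewed 15 pictures against the limit of 14 and did the last checks on pixel readings alone.

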